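Return the cleaning balls through the separator gate

TASK

Tip all five ceramic cleaning balls out of the steel beaker into the separator's funnel while its gate is shut, then stand the empty beaker upright on the bench and let go of it. Then take the gate's spring-return handle, pull it out until its crossbar is level with the setting clip so that the balls drop into the tray below, and keep it there: the job finishes with the gripper still holding the handle at the clip. Leave the other things where they are.

Things in the scene. Friction and masses are not known exactly. Their poses are not given: they have to be found in the camera images.
- beaker: the beaker that holds the balls: plain straight-sided steel cylinder, outside diameter 60 mm, 75 mm tall, wall 3 mm, floor 5 mm thick, about 150 g, open at the top. Origin: centre of its underside; z runs up along its axis. It starts upright on the bench on the robot's right (-y) side, with five balls in it.
- separator: the separator, fixed to the bench: a steel funnel over a slide gate, a chute tray beneath. Origin: on the bench below the funnel's axis; z up; -y is the way the gate's handle pulls out; the tray slopes down to +x. The handle's rail runs along -y to y = -300 mm, x within +-61 mm, its top 92 mm above the bench. The shut gate plate closes the funnel's bottom.
- funnel_mouth (a point): centre of the funnel's round mouth, in the plane of its rim, 164 mm above the bench. The rim is 170 mm across outside (164 mm inside).
- gate (a joint): how far the slide gate is pulled out of the separator, m: 0 = closed, grows along the separator's -y axis, end stop at 0.095; the funnel throat, 44 mm wide, is fully open from 0.052. A spring draws it shut all the time: about 4 N closed, rising 1 N per 10 mm.
- gate_bar (a point): centre of the black crossbar on the gate's T-shaped handle; moves with the gate. Bar: 50 mm long (separator's x), 16 mm thick (along the pull), 22 mm high, its top 138 mm above the bench, on a stem 14 by 12 mm. This point: 127 mm above the bench; gate shut, it is 165 mm from the funnel's axis along the separator's -y, 72 mm clear of the rim. Free on both sides for fingers from above.
- clip: the setting clip, the gate's mark: upright aluminium plate, 5 mm thick along the pull, 12 mm wide, on the handle's rail beside the crossbar's path (50 mm to the separator's +x side), top 139 mm above the bench. Origin: middle of its foot, 92 mm above the bench; axes as the separator's. At the mark, the crossbar's middle is level with the plate along the pull: 54 to 72 mm out, varying.
- mortar: bystander: white porcelain mortar bowl, 84 mm across, 45 mm high, empty; origin: centre of its underside
- dish: bystander: shallow glass dish, 90 mm across, 18 mm high; origin: centre of its underside
- jar: bystander: amber screw jar, 60 mm across, 80 mm tall; origin: centre of its underside
- wash_bottle: bystander: white plastic bottle, 66 mm across, 170 mm tall; origin: centre of its underside
- brush: bystander: round yellow brush head standing on its face, 70 mm across, 75 mm tall; origin: centre of its underside
- spatula: bystander: spatula, 180 mm long, lying on the bench; origin near its middle
- cup2: bystander: white plastic cup, 56 mm across, 60 mm tall, empty; origin: centre of its underside
- tray (a point): middle of the lower end of the chute tray, where the balls come to rest; tray inside: separator x -54 to +174 mm, y +-54 mm, walls 42 mm high
- ball0_center (a point): centre of white ceramic cleaning ball 1 of 5, 16 mm diameter, 13 g; starts on the floor of the beaker; rolls freely
- ball1_center (a point): centre of white ceramic cleaning ball 2 of 5, 16 mm diameter, 13 g; starts on the floor of the beaker; rolls freely
- ball2_center (a point): centre of white ceramic cleaning ball 3 of 5, 16 mm diameter, 13 g; starts on the floor of the beaker; rolls freely
- ball3_center (a point): centre of white ceramic cleaning ball 4 of 5, 16 mm diameter, 13 g; starts on the floor of the beaker; rolls freely
- ball4_center (a point): centre of white ceramic cleaning ball 5 of 5, 16 mm diameter, 13 g; starts on the floor of the beaker; rolls freely

How it is judged:
By the outcome, as a careful person would: the job done as asked, in the order asked, and still so for the second after the job is handed in, while the arm keeps its last pose, push and grip.
It also fails if it takes over 72 s, if anything falls off the work surface, if the arm or the gripper's body presses on something with over 40 N, if the wrist force passes 120 N, or if a joint passes its speed limit or range.

ROBOT

A 6-joint arm with a two-finger parallel gripper is mounted at the origin on the work surface. World frame = base frame: x ahead of the robot, y to its left, z up, the work surface at z = 0. Lengths are in m, angles in degrees, forces in N, time in s.
With the tool pointing down it reaches from about 0.35 to 0.875 m from the base axis. Payload 4.2 kg.
Tool frame: the origin (TCP) lies on the centre line of the jaws, within the pads' length; the fingertips stand r.tip_extent ahead of it and the grasp point (between the pads) lies 11 mm behind it (r.tip_extent is the distance from the TCP to the fingertips, in m); z points along the fingers, y is the line along which they close (so a half turn about z gives the same grasp; the last joint's range is limited). The gripper opens to 87 mm and grips with 3 to 60 N. Pads are 19 mm wide; open, the fingers measure 117 mm over their backs; the gripper's body (75 mm by 190 mm) begins 51 mm behind the grasp point.
Start: joints at [78.472, 22.042, 0.453, 0, -68.411, -14.817], TCP at [0.277, 0.56, 0.231] pointing down, gripper open.
Joint ranges: [-179.83, 179.83], [-69.29, 118.12], [-61.27, 80.66], [-181.25, 117.63], [-171.15, -9.14], [-177.46, 177.46]. Speed limits (degrees/s): [159.86, 159.86, 180, 180, 180, 180].

INTERFACE

Orientations are given as a 3x3 rotation matrix whose columns are the frame's x, y, z axes.
In Python, from station import r gives the robot as it stands.
- The arm moves only by the shell command python3 -m jog 'ROWS'. ROWS is text: rows parted by semicolons, each of 5 numbers parted by spaces: the opening, from 0 (shut) to 1 (fully open), then the shift along the world's x, y, z in mm, then the turn about the world's z in degrees. In form: hand dx dy dz roll; .... A call has 1 to 5 rows; each row shifts and turns the commanded pose from where the row before left it; what a row does not reach is not made up. A row lasts 1/8 s, in which the tool goes at most 62.5 mm and 10.7 degrees, less where a joint would pass 70% of its speed; a pose out of reach is approached as far as the arm can. A call is refused whole if a number of a shift passes 62.5 or a number of a turn 10.7, either way. A call with a gripper value outside its range is refused whole. The fingers move at their own pace and stop on an object; the grip force is fixed at half the most. Time passes only in rows, so rows that do not move let the fingers close. It gives the time, the measured TCP pose, the force, the opening and the grip force at its end, in the units of the state.
- r.sense(): the state, without advancing time (a new reading comes with each control period).
- r.capture(name): name is "scene" or "top" or "wrist"; returns a dict with "pixels" (384x512x3 uint8, red, green, blue), "fovy" (degrees; the focal length in pixels is half the picture's height over the tangent of half this angle, whatever the lens; pixels are square), "cx", "cy" (the principal point, pixels), "origin" and "orientation" of the camera in the world; the wrist camera has in their place "T_tool_cam" (4x4, takes a point from camera to tool coordinates, whose origin is the TCP and whose axes are the flange's). Camera axes: x right, y down, z forward; pixel columns grow to the right and rows downward; lengths in m; the calibration is good to about 2 mm. The wrist camera is an equidistant fisheye: a pixel r from the principal point sees the ray r / f radians off the axis. A picture is of the moment at which its call begins: read the wrist's pose just before it. There is no depth.
- r.finish_job(): hands the job in; it is judged then, once.
The state is a dict: "time_s": time; "joints": joint angles; "joint_velocities": joint speeds; "effort": joint torques, N m; "tcp_pos": TCP position; "ee_rot": TCP orientation; "wrist_force": force on the tool from outside, world axes, zero at the start; "moment": the same for the moment, N m; "gripper_width": opening from 0.0 (shut) to 1.0 (fully open); "gripper_force": force on a finger pad.
Only numpy, scipy, OpenCV 4.12 (cv2) and the standard library are available. Lean on these libraries where they do the work, as an engineer would, in place of code of your own. Each camera call takes 0.05 s, during which the arm holds its last target. There are 200 camera calls.

## Working session

There is one attempt and no reset: what is moved stays moved. The work goes in short steps, Python scripts to look and compute and a shell command to move; the robot and the scene stay as the last step left them, time stands still between calls to the robot, and variables do not carry over. Pictures are saved under pics/ and viewed, at most 10 in all, crops included, and the job is handed in when it is done.

```bash
ls; mkdir -p pics
python3 - <<'E'
from station import r
import cv2,numpy as np
np.set_printoptions(precision=4,suppress=True)
print(r.tip_extent, r.sense())
for n in("scene","top"):
    c=r.capture(n); cv2.imwrite(f"pics/{n}0.png",cv2.resize(c["pixels"][:,:,::-1],(800,600),interpolation=cv2.INTER_CUBIC))
    print(n,{k:v for k,v in c.items() if k!="pixels"})
E
```

```text
pics
0.008 {'time_s': 0.0, 'joints': array([ 78.4715,  22.0922,   0.3798,  -0.0296, -68.4112, -14.8168]), 'joint_velocities': array([ 0.0237, -0.0499,  0.0685,  0.0851,  0.0442, -0.0192]), 'effort': array([ -0.0005, -39.0659,  18.7399,   4.2197,   0.011 ,  -0.0002]), 'tcp_pos': array([0.2771, 0.5596, 0.2294]), 'ee_rot': array([[ 0.8961, -0.444 , -0.0009],
       [-0.444 , -0.896 , -0.002 ],
       [ 0.0001,  0.0022, -1.    ]]), 'wrist_force': array([-0.3476, -0.2086,  0.5941]), 'moment': array([0.0038, 0.002 , 0.0179]), 'gripper_force': 0.0, 'gripper_width': 0.9978990413490509}
scene {'fovy': 42.942894681243466, 'cx': 244.7752715740276, 'cy': 183.98600568922527, 'origin': array([1.53  , 0.4731, 1.0148]), 'orientation': array([[-0.4149,  0.5837, -0.698 ],
       [ 0.9099,  0.261 , -0.3225],
       [-0.0061, -0.7689, -0.6393]])}
top {'fovy': 43.4615110842594, 'cx': 250.49804517920526, 'cy': 189.7278178204262, 'origin': array([0.3962, 0.0552, 1.5415]), 'orientation': array([[ 0.0001, -0.9927,  0.1203],
       [-0.9999, -0.0013, -0.0102],
       [ 0.0103, -0.1202, -0.9927]])}
```

View pics/top0.png

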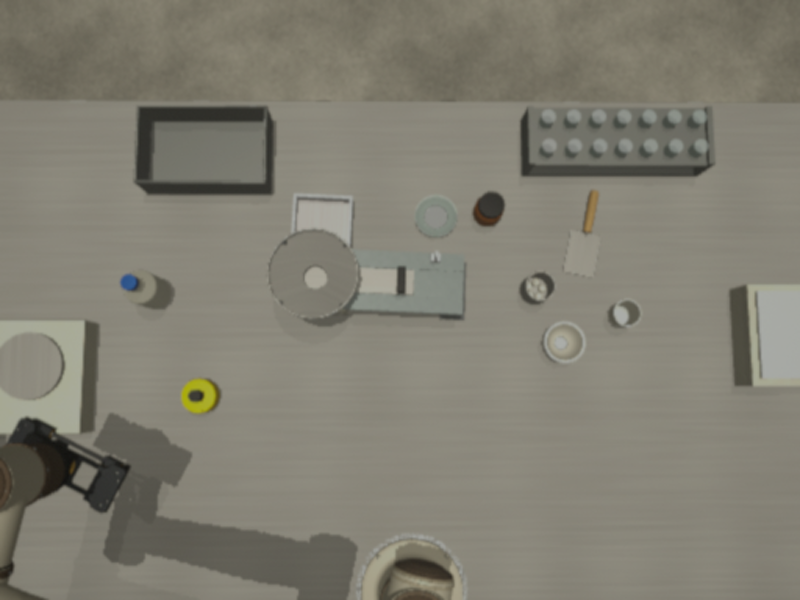

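View pics/scene0.png

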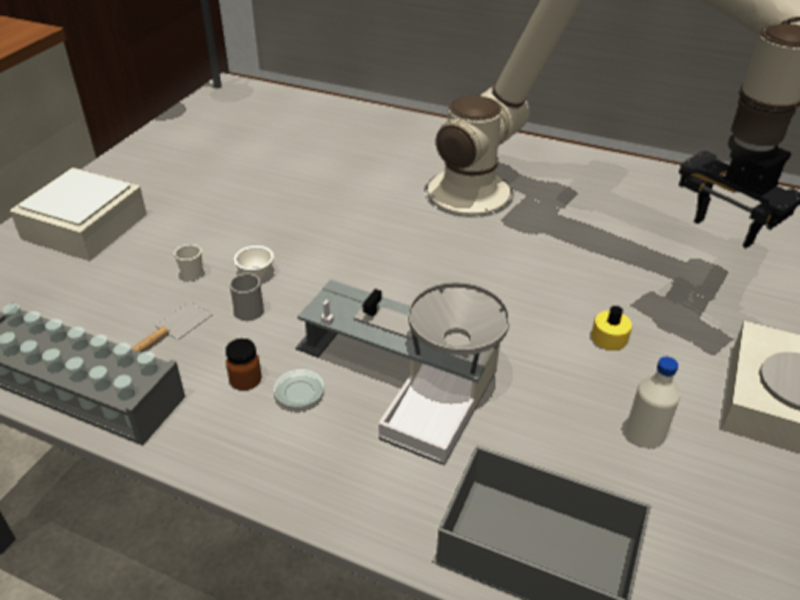

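The top view (right = world -y, up = world +x) shows the funnel mouth at about (315,274), the crossbar at (402,280), the clip at (436,257) and the beaker holding the balls at (538,288). The mortar and cup lie to the lower right of the beaker. The scene view agrees, with the funnel at (458,320), the beaker at (247,284), the bar at (373,298) and the clip at (326,302).

```bash
cat > h.py <<'E'
import numpy as np,cv2
from station import r
np.set_printoptions(precision=4,suppress=True)
def fl(c): return c["pixels"].shape[0]/2/np.tan(np.radians(c["fovy"])/2)
def fix(c,u,v,z):            # fixed camera pixel -> point at height z
    d=c["orientation"]@np.array([(u-c["cx"])/fl(c),(v-c["cy"])/fl(c),1]); o=c["origin"]
    return o+d*(z-o[2])/d[2]
def wrist():
    s=r.sense(); c=r.capture("wrist"); T=np.eye(4); T[:3,:3]=s["ee_rot"]; T[:3,3]=s["tcp_pos"]
    c["T"]=T@c["T_tool_cam"]; return c
def wpt(c,u,v,z):
    a=np.array([u-c["cx"],v-c["cy"]]); n=np.hypot(*a); t=n/fl(c)
    d=c["T"][:3,:3]@np.r_[a/n*np.sin(t),np.cos(t)]; o=c["T"][:3,3]
    return o+d*(z-o[2])/d[2]
def wpix(c,P):
    p=np.linalg.inv(c["T"])@np.r_[P,1]; p=p[:3]; n=np.hypot(p[0],p[1]); t=np.arctan2(n,p[2])
    return np.array([c["cx"],c["cy"]])+p[:2]/n*t*fl(c)
E
python3 - <<'E'
from h import *
t=r.capture("top"); s=r.capture("scene"); k=.64
for n,a,b,z in(("mouth",(314.5,274),(458,320),.164),("beaker",(538,288),(247,284),.075),("bar",(402,280),(373,298),.138),("clip",(436,256),(326,301),.139)):
    print(n,fix(t,a[0]*k,a[1]*k,z),fix(s,b[0]*k,b[1]*k,z))
for n,a in(("mortar",(564,342)),("cup",(627,314)),("railend hi",(463,256)),("railend lo",(463,317)),("rail hi",(355,251)),("tray tl",(293,195)),("tray tr",(353,196))): print(n,fix(t,a[0]*k,a[1]*k,.06))
E
```

```text
mouth [0.6047 0.1833 0.164 ] [0.6267 0.1932 0.164 ]
beaker [ 0.591  -0.2485  0.075 ] [ 0.6017 -0.2455  0.075 ]
bar [0.5975 0.0209 0.138 ] [0.606  0.0275 0.138 ]
clip [ 0.6433 -0.0435  0.139 ] [ 0.6482 -0.044   0.139 ]
mortar [ 0.4856 -0.3005  0.06  ]
cup [ 0.5412 -0.4273  0.06  ]
railend hi [ 0.6573 -0.103   0.06  ]
railend lo [ 0.5349 -0.1016  0.06  ]
rail hi [0.667  0.1127 0.06  ]
tray tl [0.7811 0.2381 0.06  ]
tray tr [0.7794 0.1174 0.06  ]
```

```bash
python3 -m jog '1 0 0 50 -10.6; 1 0 0 50 -10.6; 1 23 -57 0 -10.6; 1 23 -57 0 -10.6; 1 23 -57 0 -10.6'; python3 -m jog '1 23 -57 0 -10.6; 1 23 -57 0 0; 1 23 -57 0 0; 1 23 -57 0 0; 1 23 -57 0 0'; python3 -m jog '1 23 -57 0 0; 1 23 -57 0 0; 1 23 -57 0 0; 1 23 -57 0 0; 1 23 -57 0 0'; python3 -m jog '1 10 -20 -20 0; 1 0 0 -20 0; 1 0 0 0 0;1 0 0 0 0'
python3 - <<'E'
from h import *
c=wrist(); print(c["T"],c["fovy"],c["cx"],c["cy"],r.sense()["joints"])
cv2.imwrite("pics/w1.png",c["pixels"][:,:,::-1])
E
```

```text
time_s: 0.82
tcp_pos: [0.3466, 0.3873, 0.3305]
ee_rot: [[0.18, -0.984, -0.0], [-0.984, -0.18, -0.0], [0.0, 0.0, -1.0]]
wrist_force: [1.9, -0.7, 1.1]
gripper_width: 0.998
gripper_force: 0.0
time_s: 1.45
tcp_pos: [0.4615, 0.1022, 0.3307]
ee_rot: [[0.001, -1.0, 0.001], [-1.0, -0.001, 0.0], [-0.0, -0.001, -1.0]]
wrist_force: [1.6, -0.1, 0.2]
gripper_width: 0.999
gripper_force: 0.0
time_s: 2.08
tcp_pos: [0.5767, -0.1829, 0.3304]
ee_rot: [[0.001, -1.0, 0.0], [-1.0, -0.001, 0.0], [-0.0, -0.0, -1.0]]
wrist_force: [1.3, 1.3, 0.8]
gripper_width: 1.0
gripper_force: 0.0
time_s: 2.58
tcp_pos: [0.5865, -0.2004, 0.2913]
ee_rot: [[0.002, -1.0, 0.001], [-1.0, -0.002, -0.0], [0.0, -0.001, -1.0]]
wrist_force: [0.6, -1.1, 0.2]
gripper_width: 1.001
gripper_force: 0.0
[[-1.     -0.0028  0.002   0.5875]
 [-0.0022  0.9701  0.2429 -0.2658]
 [-0.0026  0.2429 -0.9701  0.4453]
 [ 0.      0.      0.      1.    ]] 65.70646984690485 259.1853520007506 192.1580582691847 [ -3.9073  19.5763   5.4868   0.0238 -75.8006   4.0269]
```

View pics/w1.png

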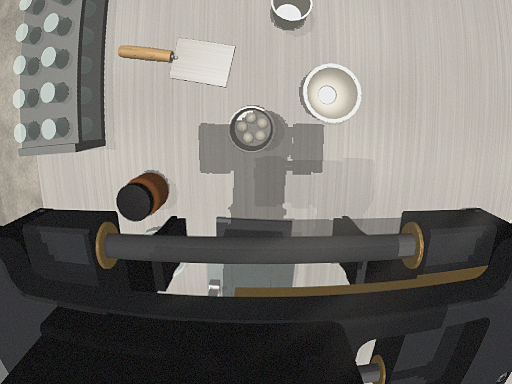

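The wrist view shows the beaker rim centred at about (251,129) with all five balls inside. The mortar is at (332,94) and the jar at (143,195).

Run:
```python
from h import *
c=wrist(); g=cv2.cvtColor(c["pixels"],cv2.COLOR_RGB2GRAY)
print("beaker",wpt(c,251.3,128.5,.075),r.sense()["tcp_pos"])
for P in([.59,-.25,.075],[.595,-.25,.075],[.59,-.255,.075]):
    print(P,wpix(c,np.array(P)))
# rim ellipse extents of a dark edge around the mouth
p=np.array([wpix(c,wpt(c,251.3,128.5,.075)+.03*np.array([np.cos(a),np.sin(a),0])) for a in np.linspace(0,6.28,25)])
im=c["pixels"][:,:,::-1].copy(); im=cv2.resize(im[80:180,200:300],(600,600),interpolation=cv2.INTER_CUBIC)
cv2.polylines(im,[((p-[200,80]+.5)*6).astype(np.int32)],True,(0,0,255),1); cv2.imwrite("pics/w1c.png",im)
```

```text
beaker [ 0.5986 -0.2542  0.075 ] [ 0.5867 -0.2004  0.2919]
[0.59, -0.25, 0.075] [258.2263 131.8587]
[0.595, -0.25, 0.075] [254.1938 131.8544]
[0.59, -0.255, 0.075] [258.2341 127.8546]
```

View pics/w1c.png

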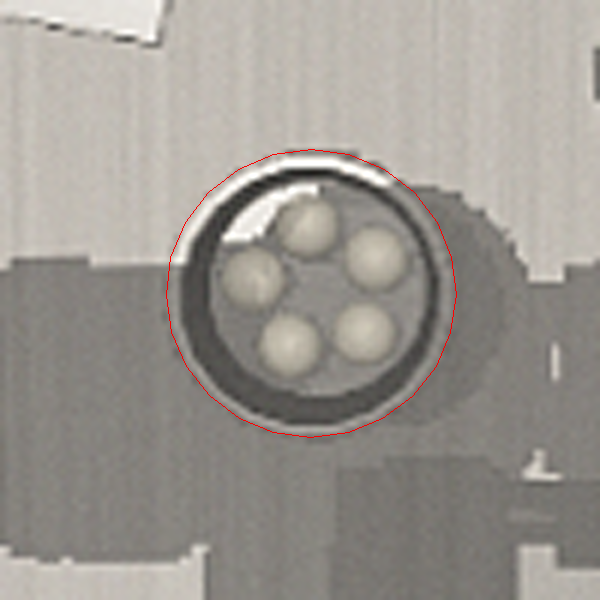

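The beaker rim is centred at about (251.7,127.7), which puts the beaker at roughly (0.598,-0.255). I'll grasp it 42 mm above its underside and lift. The tool can't tilt, so I'll pour by letting the beaker pivot between the pads against the funnel's rim.

```bash
python3 -m jog '1 6 -27 -40 0; 1 6 -27 -40 0; 1 0 0 -50 0; 1 0 0 -50 0; 1 0 0 -40 0'; python3 -m jog '1 0 0 -25 0; 1 0 0 -15 0; 0 0 0 0 0; 0 0 0 0 0; 0 0 0 0 0'; python3 -m jog '0 0 0 0 0; 0 0 0 0 0; 0 0 0 0 0; 0 0 0 0 0'
```

```text
time_s: 3.3
tcp_pos: [0.5984, -0.2545, 0.0696]
ee_rot: [[0.002, -1.0, 0.0], [-1.0, -0.002, -0.0], [0.0, -0.0, -1.0]]
wrist_force: [1.3, -0.3, -0.0]
gripper_width: 1.001
gripper_force: 0.0
time_s: 3.92
tcp_pos: [0.5992, -0.2551, 0.0321]
ee_rot: [[0.001, -1.0, 0.003], [-1.0, -0.001, -0.001], [0.001, -0.003, -1.0]]
wrist_force: [-0.6, -0.6, -0.3]
gripper_width: 0.743
gripper_force: 0.0
time_s: 4.42
tcp_pos: [0.5983, -0.255, 0.0318]
ee_rot: [[0.001, -1.0, 0.0], [-1.0, -0.001, -0.0], [0.0, -0.0, -1.0]]
wrist_force: [-3.1, 1.3, 5.9]
gripper_width: 0.684
gripper_force: 30.0
```

```bash
python3 -m jog '0 0 0 25 0; 0 0 0 45 0; 0 0 0 60 0; 0 0 0 60 0; 0 0 0 60 0'; python3 -m jog '0 -9 25 0 5; 0 -17 48 0 10; 0 -17 48 0 10; 0 -17 48 0 10; 0 -17 48 0 10';  python3 -m jog '0 -17 48 0 10; 0 -17 48 0 10; 0 -17 48 0 10; 0 -17 48 0 10; 0 -9 25 0 5'; python3 -m jog '0 0 0 0 0;0 0 0 0 0'
python3 - <<'E'
from h import *
c=wrist(); print(r.sense()["joints"])
im=c["pixels"][:,:,::-1].copy()
for cx,cy in((.606,.185),):
  p=np.array([wpix(c,np.array([cx+.085*np.cos(a),cy+.085*np.sin(a),.164])) for a in np.linspace(0,6.28,60)])
  cv2.polylines(im,[(p*16).astype(np.int32)],True,(0,0,255),1,cv2.LINE_AA,4)
cv2.imwrite("pics/w2.png",cv2.resize(im,(800,600),interpolation=cv2.INTER_CUBIC)); np.savez("w2.npz",**c)
E
```

```text
time_s: 5.05
tcp_pos: [0.598, -0.2546, 0.2819]
ee_rot: [[0.001, -1.0, 0.0], [-1.0, -0.001, 0.001], [-0.001, -0.0, -1.0]]
wrist_force: [0.8, -0.8, -2.0]
gripper_width: 0.687
gripper_force: 30.0
time_s: 5.68
tcp_pos: [0.5204, -0.0363, 0.28]
ee_rot: [[0.712, -0.703, -0.0], [-0.703, -0.712, 0.001], [-0.001, -0.001, -1.0]]
wrist_force: [1.0, -0.2, -2.0]
gripper_width: 0.685
gripper_force: 30.0
time_s: 6.3
tcp_pos: [0.4431, 0.1811, 0.2802]
ee_rot: [[1.0, 0.007, -0.0], [0.007, -1.0, 0.001], [-0.0, -0.001, -1.0]]
wrist_force: [0.5, -0.1, -1.0]
gripper_width: 0.685
gripper_force: 30.0
time_s: 6.55
tcp_pos: [0.4442, 0.1787, 0.2802]
ee_rot: [[1.0, 0.0, -0.001], [0.0, -1.0, -0.0], [-0.001, 0.0, -1.0]]
wrist_force: [0.2, -0.7, -1.9]
gripper_width: 0.684
gripper_force: 30.0
[ 41.3701   5.5975 -14.3704  -0.0075 -70.0567  48.6073]
```

View pics/w2.png

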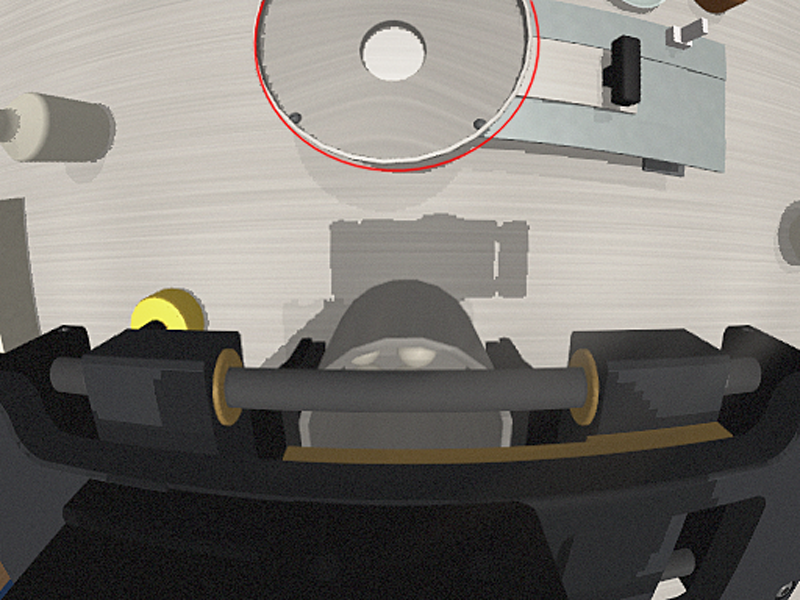

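The funnel rim's near edge is at about (395,165) and its lateral centre at column 394, so the funnel axis is at y≈0.187. The balls are visible in the held beaker. I'll descend just outside the rim and creep in to feel for contact.

```bash
python3 -m jog '0 10 4 0 0; 0 10 4 -20 0; 0 10 0 -30 0; 0 10 0 -30 0; 0 0 0 -15 0'; python3 -m jog '0 0 0 0 0; 0 0 0 0 0'; for i in 1; do :; done; python3 -m jog '0 2 0 0 0; 0 2 0 0 0'; python3 -m jog '0 2 0 0 0; 0 2 0 0 0';python3 -m jog '0 2 0 0 0; 0 2 0 0 0'
```

```text
time_s: 7.22
tcp_pos: [0.4848, 0.1862, 0.1836]
ee_rot: [[1.0, -0.001, -0.002], [-0.001, -1.0, -0.002], [-0.002, 0.002, -1.0]]
wrist_force: [0.2, 0.0, -2.3]
gripper_width: 0.682
gripper_force: 30.0
time_s: 7.48
tcp_pos: [0.485, 0.1874, 0.1868]
ee_rot: [[1.0, 0.001, 0.002], [0.001, -1.0, 0.001], [0.002, -0.001, -1.0]]
wrist_force: [-0.1, 0.4, -1.7]
gripper_width: 0.687
gripper_force: 30.0
time_s: 7.72
tcp_pos: [0.4887, 0.1874, 0.1865]
ee_rot: [[1.0, 0.001, 0.002], [0.001, -1.0, 0.001], [0.002, -0.001, -1.0]]
wrist_force: [0.6, -1.0, -1.6]
gripper_width: 0.682
gripper_force: 30.0
time_s: 7.98
tcp_pos: [0.4925, 0.1871, 0.1857]
ee_rot: [[1.0, 0.001, 0.0], [0.001, -1.0, 0.0], [0.0, -0.0, -1.0]]
wrist_force: [0.0, -0.0, -1.7]
gripper_width: 0.685
gripper_force: 30.0
time_s: 8.22
tcp_pos: [0.4959, 0.187, 0.1854]
ee_rot: [[1.0, 0.001, -0.002], [0.001, -1.0, -0.0], [-0.002, 0.0, -1.0]]
wrist_force: [-4.6, 1.3, 1.0]
gripper_width: 0.686
gripper_force: 30.0
```

Contact comes at a TCP x of about 0.4955, so the rim's near edge is at x≈0.525. I'll carry the grip around the rim on an arc to roll the beaker over.

```bash
python3 -m jog '0 3 2 0 0'>/dev/null; python3 -m jog '0 3 -2 4 0; 0 3 0 2 0; 0 3 0 2 0; 0 4 0 1 0; 0 4 0 1 0'; python3 -m jog '0 4 0 1 0; 0 3 0 0 0; 0 0 0 0 0'
python3 - <<'E'
from h import *
c=r.capture("scene"); im=c["pixels"][:,:,::-1]
cv2.imwrite("pics/s2.png",cv2.resize(im[120:260,200:360],(640,560),interpolation=cv2.INTER_CUBIC))
E
```

```text
time_s: 8.98
tcp_pos: [0.5098, 0.1833, 0.1923]
ee_rot: [[1.0, -0.001, -0.018], [-0.001, -1.0, -0.009], [-0.018, 0.009, -1.0]]
wrist_force: [-11.9, -3.9, -0.7]
gripper_width: 0.671
gripper_force: 29.9
time_s: 9.35
tcp_pos: [0.5165, 0.183, 0.1934]
ee_rot: [[1.0, -0.001, -0.018], [-0.001, -1.0, -0.01], [-0.018, 0.01, -1.0]]
wrist_force: [-12.1, -4.8, 0.4]
gripper_width: 0.671
gripper_force: 30.0
```

View pics/s2.png

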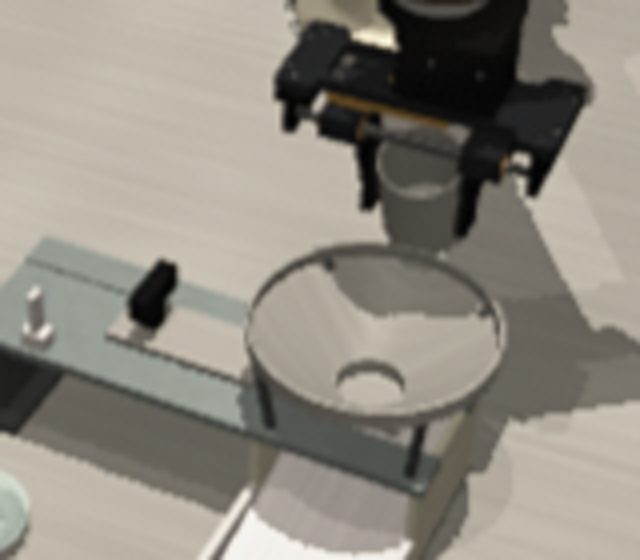

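The scene view shows the beaker between the fingers at about (425,190), just over the rim. Its tilt is unclear and the gripper width has dropped a little, so I'll check from the wrist.

Run:
```python
from h import *
s=r.sense(); c=wrist(); im=c["pixels"][:,:,::-1]
cv2.imwrite("pics/w3.png",cv2.resize(im[150:320,130:390],(800,523),interpolation=cv2.INTER_CUBIC))
print(s["gripper_width"],s["moment"],s["wrist_force"])
P=s["tcp_pos"]; print([wpix(c,P+np.array([dx,dy,.044]))for dx,dy in((0,0),(.03,0),(0,.03),(0,-.03))])
```

```text
0.6676586152371171 [-1.5518  3.804  -0.1054] [-10.8216  -4.3646  -0.4935]
[array([261.3652, 283.7378]), array([261.5095, 218.3221]), array([192.2097, 282.6002]), array([330.0564, 281.6467])]
```

View pics/w3.png

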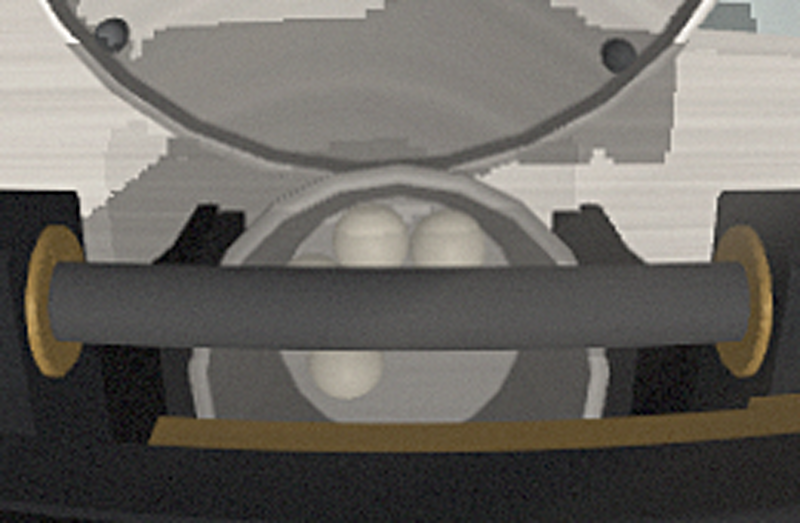

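The wrist view shows the mouth's front edge at about (400,168) in the crop, ahead of the upright prediction of row 210, so the beaker is tilting forward. All five balls are still inside. I'll work out the tilt angle.

Run:
```python
from h import *
c=wrist(); P=r.sense()["tcp_pos"]+np.array([0,0,.011])
for d in(0,10,20,30,40):
    t=np.radians(d); s,k=np.sin(t),np.cos(t)
    e=[wpix(c,P+.001*np.array([33*s+30*k,0,33*k-30*s])), wpix(c,P+.001*np.array([33*s,30,33*k])), wpix(c,P+.001*np.array([-37*s+27*k,0,-37*k-27*s]))]
    print(d,[((q-[130,150])*3.077).round() for q in e])
```

```text
0 [array([405., 210.]), array([191., 408.]), array([399., 105.])]
10 [array([404., 157.]), array([188., 372.]), array([399., 132.])]
20 [array([403., 114.]), array([186., 332.]), array([399., 163.])]
30 [array([403.,  81.]), array([187., 290.]), array([399., 195.])]
40 [array([402.,  60.]), array([189., 250.]), array([399., 229.])]
```

The numbers fit a tilt of about 20° with the beaker slipped back about 7 mm in the pads. Gripping at mid-height resists rotation too much. I'll set it down, let it stand and regrip only its top 18 mm, which gives a short contact line and a long lever.

```bash
python3 -m jog '0 -20 0 3 0; 0 -30 0 0 0; 0 -30 0 -40 0; 0 0 0 -50 0; 0 0 0 -45 0'; python3 -m jog '0 0 0 -15 0; 0 0 0 -5 0; 0 0 0 -5 0; 0 0 0 -5 0; 0 0 0 0 0'; python3 -m jog '0 0 0 -3 0; 0.8 0 0 0 0; 0.8 0 0 0 0; 1 0 0 0 0; 1 0 0 0 0'; python3 -m jog '1 0 0 20 0; 1 0 0 30 0; 1 0 0 50 0;1 0 0 50 0; 1 0 0 0 0'
python3 - <<'E'
from h import *
c=wrist(); im=c["pixels"][:,:,::-1]; P=r.sense()["tcp_pos"]; print(wpix(c,np.array([P[0],P[1],.075])))
t=r.capture("top"); ti=t["pixels"][:,:,::-1]
cv2.imwrite("pics/m4.png",np.vstack([cv2.resize(im[110:300,110:410],(640,405)),cv2.resize(ti[160:228,160:320],(640,190)[:2] if 0 else (448,190))[:, :].copy() if 0 else cv2.copyMakeBorder(cv2.resize(ti[150:220,165:325],(434,190)),0,0,0,206,cv2.BORDER_CONSTANT)]))
np.savez("w4.npz",**c)
E
```

```text
time_s: 10.12
tcp_pos: [0.4436, 0.1875, 0.0639]
ee_rot: [[1.0, 0.002, 0.002], [0.002, -1.0, 0.001], [0.002, -0.001, -1.0]]
wrist_force: [0.3, 0.2, -2.5]
gripper_width: 0.67
gripper_force: 30.0
time_s: 10.75
tcp_pos: [0.4444, 0.1878, 0.0377]
ee_rot: [[1.0, 0.003, 0.003], [0.003, -1.0, 0.001], [0.003, -0.001, -1.0]]
wrist_force: [-4.2, -1.5, 17.5]
gripper_width: 0.67
gripper_force: 30.0
time_s: 11.38
tcp_pos: [0.4433, 0.1871, 0.0313]
ee_rot: [[1.0, 0.001, -0.0], [0.001, -1.0, -0.0], [-0.0, 0.0, -1.0]]
wrist_force: [-0.6, -0.3, -0.1]
gripper_width: 0.939
gripper_force: 0.0
time_s: 12.0
tcp_pos: [0.4455, 0.1887, 0.1855]
ee_rot: [[1.0, 0.002, 0.008], [0.002, -1.0, 0.006], [0.008, -0.006, -1.0]]
wrist_force: [-0.4, -0.4, -0.5]
gripper_width: 1.0
gripper_force: 0.0
[261.6106 196.0431]
```

View pics/m4.png

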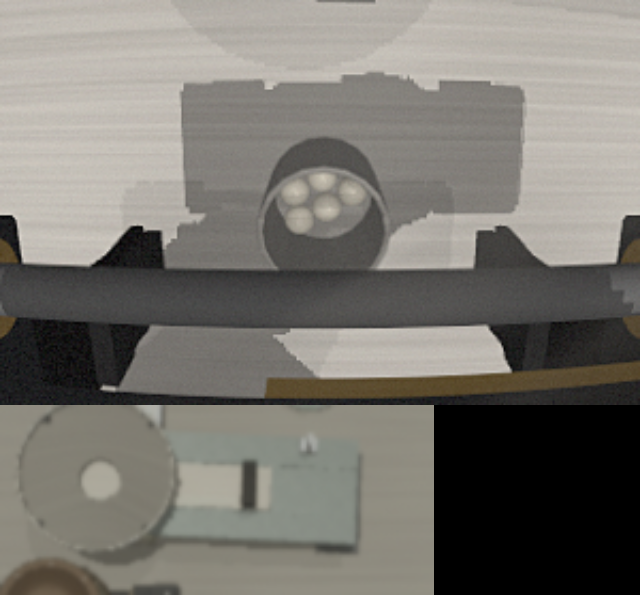

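The beaker is upright with all five balls, its rim centred near (323,230) in the crop, about 20 mm nearer the robot than the pads. So it had mostly slid rather than tilted. Next is the regrip near its top.

```bash
python3 - <<'E'
from h import *
c=dict(np.load("w4.npz")); f=wpt(c,261.7,188.3,.075); print(f)
for x in(.417,.422,.427): print(x,[((wpix(c,np.array([x+dx,.1885+dy,.075]))-[110,110])*2.133).round(1) for dx,dy in((.03,0),(0,.03),(0,-.03))])
E
python3 -m jog '1 -12 0 -30 0; 1 -12 0 -30 0; 1 0 0 0 0; 1 0 0 0 0'
```

```text
[0.4512 0.1876 0.075 ]
0.417 [array([321.5, 176.5]), array([253.8, 241.9]), array([388.8, 242.3])]
0.422 [array([321.6, 165.1]), array([253.5, 231.2]), array([389.2, 231.7])]
0.427 [array([321.6, 153.7]), array([253.2, 220.4]), array([389.6, 220.9])]
time_s: 12.6
tcp_pos: [0.42, 0.1874, 0.1217]
ee_rot: [[1.0, 0.002, 0.0], [0.002, -1.0, -0.0], [0.0, 0.0, -1.0]]
wrist_force: [-0.0, 0.1, -0.2]
gripper_width: 1.0
gripper_force: 0.0
```

```bash
python3 -m jog '1 -2 0 -30 0; 1 0 0 -20 0; 1 0 0 -7 0; 0 0 0 0 0; 0 0 0 0 0'; python3 -m jog '0 0 0 0 0; 0 0 0 0 0; 0 0 0 0 0; 0 0 0 0 0;0 0 0 0 0'; python3 -m jog '0 0 0 20 0; 0 0 0 40 0; 0 15 0 60 0; 0 20 0 55 0; 0 20 0 0 0'; python3 -m jog '0 10 0 -8 0; 0 0 0 -9 0; 0 0 0 0 0; 0 0 0 0 0'
```

```text
time_s: 13.22
tcp_pos: [0.4181, 0.1877, 0.0655]
ee_rot: [[1.0, 0.001, 0.002], [0.001, -1.0, 0.001], [0.002, -0.001, -1.0]]
wrist_force: [-0.1, 0.4, -0.7]
gripper_width: 0.854
gripper_force: 0.0
time_s: 13.85
tcp_pos: [0.4177, 0.1874, 0.0651]
ee_rot: [[1.0, 0.001, 0.001], [0.001, -1.0, 0.001], [0.001, -0.001, -1.0]]
wrist_force: [-0.5, 1.2, 6.2]
gripper_width: 0.669
gripper_force: 30.0
time_s: 14.48
tcp_pos: [0.4747, 0.1883, 0.2442]
ee_rot: [[1.0, 0.002, 0.008], [0.001, -1.0, 0.006], [0.008, -0.006, -1.0]]
wrist_force: [-0.3, 0.0, -3.0]
gripper_width: 0.669
gripper_force: 30.0
time_s: 14.98
tcp_pos: [0.4818, 0.187, 0.222]
ee_rot: [[1.0, 0.001, -0.001], [0.001, -1.0, -0.001], [-0.001, 0.001, -1.0]]
wrist_force: [0.2, 0.1, -2.0]
gripper_width: 0.667
gripper_force: 30.0
```

```bash
python3 -m jog '0 5 0 0 0; 0 5 0 0 0; 0 5 0 1 0; 0 5 0 2 0; 0 5 0 2 0'; python3 -m jog '0 5 0 2 0; 0 4 0 1 0; 0 0 0 0 0'; python3 -m jog '0 5 0 0 0; 0 5 0 0 0; 0 5 0 0 0; 0 5 0 0 0; 0 0 0 0 0'
```

```text
time_s: 15.6
tcp_pos: [0.5054, 0.1868, 0.2269]
ee_rot: [[1.0, 0.001, -0.006], [0.001, -1.0, -0.001], [-0.006, 0.001, -1.0]]
wrist_force: [-5.9, 1.1, -2.1]
gripper_width: 0.669
gripper_force: 30.0
time_s: 15.98
tcp_pos: [0.5153, 0.1867, 0.2296]
ee_rot: [[1.0, 0.0, -0.004], [0.0, -1.0, -0.001], [-0.004, 0.001, -1.0]]
wrist_force: [-4.4, -0.0, -3.5]
gripper_width: 0.67
gripper_force: 30.0
time_s: 16.6
tcp_pos: [0.536, 0.1868, 0.2304]
ee_rot: [[1.0, 0.001, -0.001], [0.001, -1.0, -0.001], [-0.001, 0.001, -1.0]]
wrist_force: [-3.9, -0.6, -2.1]
gripper_width: 0.671
gripper_force: 30.0
```

```bash
python3 -m jog '0 6 0 -1 0; 0 6 0 -2 0; 0 5 0 -2 0; 0 5 0 -3 0; 0 5 0 -4 0'; python3 -m jog '0 5 0 -4 0; 0 4 0 -4 0; 0 4 0 -4 0; 0 0 0 0 0'
python3 - <<'E'
from h import *
c=r.capture("scene"); im=c["pixels"][:,:,::-1]; w=wrist()["pixels"][:,:,::-1]
cv2.imwrite("pics/s5.png",np.hstack([cv2.resize(im[100:240,210:350],(400,400)),cv2.resize(w[100:340,140:380],(400,400))]))
E
```

```text
time_s: 17.23
tcp_pos: [0.5654, 0.1872, 0.2201]
ee_rot: [[1.0, 0.002, 0.005], [0.002, -1.0, 0.001], [0.005, -0.001, -1.0]]
wrist_force: [-1.5, -1.9, 5.1]
gripper_width: 0.668
gripper_force: 30.0
time_s: 17.73
tcp_pos: [0.5793, 0.1873, 0.2081]
ee_rot: [[1.0, 0.002, 0.007], [0.002, -1.0, 0.001], [0.007, -0.001, -1.0]]
wrist_force: [0.9, -1.9, 5.0]
gripper_width: 0.664
gripper_force: 30.0
```

View pics/s5.png

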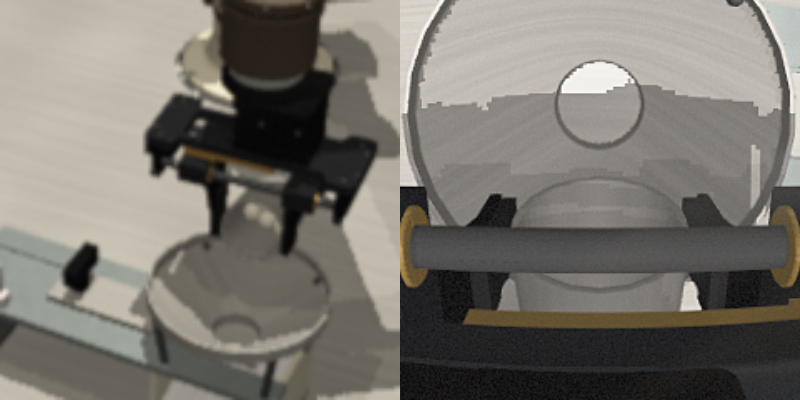

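The left view shows the beaker lying nearly horizontal over the rim with the balls at its mouth (262,212). The right view shows the mouth pointing into the funnel, and the funnel is still empty. I'll lower further to bring the tilt past 90°.

```bash
python3 -m jog '0 2 0 -5 0; 0 2 0 -5 0; 0 1 0 -5 0; 0 1 0 -5 0; 0 1 0 -5 0'; python3 -m jog '0 1 0 -5 0; 0 1 0 -3 0; 0 0 0 0 0; 0 0 0 0 0; 0 0 0 0 0';  python3 -m jog '0 0 0 0 0; 0 0 0 0 0; 0 0 0 0 0;0 0 0 0 0'
python3 - <<'E'
from h import *
c=wrist(); t=r.capture("top"); s=r.capture("scene")
cv2.imwrite("pics/w6.png",np.hstack([cv2.resize(c["pixels"][60:300,130:390,::-1],(433,400)),cv2.resize(s["pixels"][130:250,220:330,::-1],(367,400))]))
np.savez("w6.npz",**c)
g=cv2.cvtColor(c["pixels"],cv2.COLOR_RGB2GRAY)[60:210,130:390]
h=cv2.HoughCircles(cv2.medianBlur(cv2.resize(g,None,fx=3,fy=3),5),cv2.HOUGH_GRADIENT,1,20,param1=80,param2=18,minRadius=15,maxRadius=40); print(None if h is None else h[0][:12].round())
E
```

```text
time_s: 18.45
tcp_pos: [0.5904, 0.1881, 0.1863]
ee_rot: [[1.0, 0.004, 0.018], [0.003, -1.0, 0.004], [0.018, -0.004, -1.0]]
wrist_force: [9.9, -3.2, 8.7]
gripper_width: 0.671
gripper_force: 30.1
time_s: 19.08
tcp_pos: [0.5922, 0.1881, 0.1775]
ee_rot: [[1.0, 0.003, 0.017], [0.003, -1.0, 0.004], [0.017, -0.004, -1.0]]
wrist_force: [10.3, -3.3, 6.0]
gripper_width: 0.669
gripper_force: 30.0
time_s: 19.58
tcp_pos: [0.5923, 0.1881, 0.1776]
ee_rot: [[1.0, 0.003, 0.017], [0.003, -1.0, 0.004], [0.017, -0.004, -1.0]]
wrist_force: [10.5, -4.9, 5.3]
gripper_width: 0.673
gripper_force: 30.0
[[416. 326.  29.]
 [354. 334.  28.]
 [134. 142.  17.]
 [346. 412.  26.]
 [674. 170.  18.]
 [652. 144.  35.]
 [418. 404.  27.]]
```

The circle finder sees at least four balls in the throat. I'll shake gently, lift clear (the beaker stays tipped past 90°) and count them again.

```bash
python3 -m jog '0 0 0 -3 0; 0 0 3 3 0; 0 0 -3 -3 0; 0 0 0 3 0; 0 0 0 0 0'; python3 -m jog '0 0 0 15 0; 0 0 0 20 0; 0 -10 0 25 0; 0 -20 0 10 0; 0 -30 0 0 0'; python3 -m jog '0 -30 0 0 0; 0 -10 0 0 0; 0 0 0 0 0; 0 0 0 0 0'
python3 - <<'E'
from h import *
c=wrist(); p=wpix(c,np.array([.61,.188,.10])); print(p); np.savez("w7.npz",**c)
x,y=p.astype(int); s=r.capture("scene")
im=c["pixels"][:,:,::-1]
cv2.imwrite("pics/w7.png",np.hstack([cv2.resize(im[0:300,130:390],(430,496)),cv2.resize(s["pixels"][100:260,220:340,::-1],(370,496))]))
g=cv2.cvtColor(c["pixels"],cv2.COLOR_RGB2GRAY)[max(0,y-45):y+45,x-45:x+45]
h=cv2.HoughCircles(cv2.medianBlur(cv2.resize(g,None,fx=6,fy=6,interpolation=cv2.INTER_CUBIC),5),cv2.HOUGH_GRADIENT,1,45,param1=80,param2=16,minRadius=20,maxRadius=45); print(None if h is None else h[0][:12].round())
E
```

```text
time_s: 20.35
tcp_pos: [0.592, 0.1881, 0.1761]
ee_rot: [[1.0, 0.003, 0.016], [0.003, -1.0, 0.004], [0.016, -0.004, -1.0]]
wrist_force: [11.5, -4.0, 0.3]
gripper_width: 0.667
gripper_force: 30.0
time_s: 20.98
tcp_pos: [0.5254, 0.1878, 0.2434]
ee_rot: [[1.0, 0.0, 0.001], [0.0, -1.0, 0.002], [0.001, -0.002, -1.0]]
wrist_force: [-0.7, 0.5, -1.8]
gripper_width: 0.666
gripper_force: 30.0
time_s: 21.48
tcp_pos: [0.4861, 0.1874, 0.2433]
ee_rot: [[1.0, 0.001, 0.0], [0.001, -1.0, 0.0], [0.0, -0.0, -1.0]]
wrist_force: [0.1, -0.6, -1.9]
gripper_width: 0.671
gripper_force: 30.0
[259.3648  63.5313]
[[316. 194.  44.]
 [248. 250.  44.]
 [314. 306.  44.]
 [204. 322.  44.]
 [212. 202.  42.]
 [266. 360.  22.]
 [172. 234.  23.]]
```

View pics/w7.png

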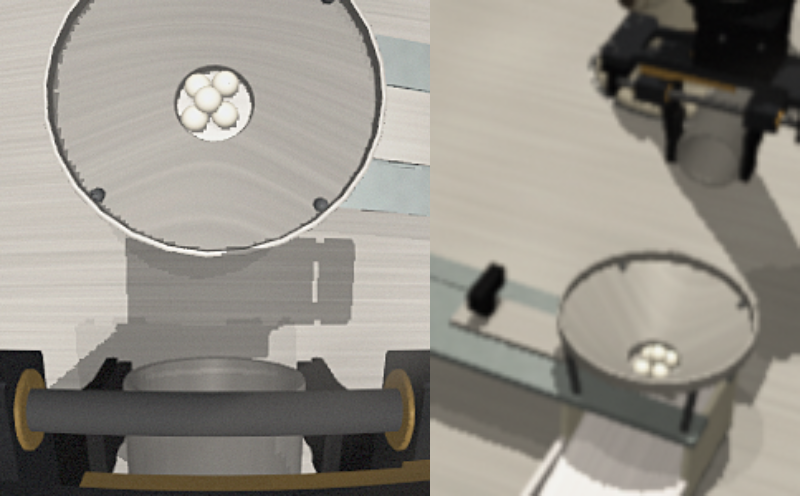

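All five balls sit in the funnel throat at about (210,98) in the crop, and the beaker is empty (mouth visible at (215,375), nearly horizontal). Next I'll lay the beaker on its side on the clear bench between the fingers, regrip it low, and lever it upright against the rim.

```bash
python3 -m jog '0 -18 0 -40 0; 0 -18 0 -50 0; 0 0 0 -50 0; 0 0 0 -40 0; 0 0 0 -15 0'; python3 -m jog '0 0 0 -8 0; 0 0 0 -3 0; 0 0 0 0 0; 0 0 0 0 0'; python3 -m jog '0 0 0 -3 0; 0 0 0 -2 0; 0 0 0 0 0'
```

```text
time_s: 22.2
tcp_pos: [0.4487, 0.1862, 0.0459]
ee_rot: [[1.0, 0.0, -0.004], [0.0, -1.0, -0.003], [-0.004, 0.003, -1.0]]
wrist_force: [-0.2, 0.3, 0.1]
gripper_width: 0.665
gripper_force: 30.0
time_s: 22.7
tcp_pos: [0.4498, 0.1874, 0.0383]
ee_rot: [[1.0, 0.001, 0.001], [0.001, -1.0, 0.001], [0.001, -0.001, -1.0]]
wrist_force: [-0.0, 0.5, -1.1]
gripper_width: 0.669
gripper_force: 30.0
time_s: 23.08
tcp_pos: [0.4492, 0.187, 0.0324]
ee_rot: [[1.0, 0.001, -0.0], [0.001, -1.0, -0.0], [-0.0, 0.0, -1.0]]
wrist_force: [-0.9, 0.3, -0.9]
gripper_width: 0.667
gripper_force: 30.0
```

```bash
python3 -m jog '0 0 0 -2 0; 0 0 0 -2 0; 0 0 0 -1 0; 0 0 0 0 0'; python3 -m jog '0.8 0 0 0 0; 0.8 0 0 0 0; 0.8 0 0 0 0; 0.8 0 0 0 0; 0.8 0 0 5 0';  python3 -m jog '0.8 -14 0 0 0; 0.8 -13 0 0 0; 0.8 -13 0 0 0; 0.8 0 0 0 0'
python3 - <<'E'
from h import *
s=r.capture("scene"); c=wrist(); np.savez("w8.npz",**c)
g=cv2.cvtColor(c["pixels"],cv2.COLOR_RGB2GRAY)
P=r.sense()["tcp_pos"]
for dx in(-.03,.0,.03,.035,.04,.05): print(dx,wpix(c,np.array([.45+dx-.04+.04,.187,.06])).round(1))
u=int(wpix(c,np.array([.46,.187,.06]))[0]); print(u); print(g[100:270:2,u])
E
```

```text
time_s: 23.58
tcp_pos: [0.4493, 0.187, 0.0274]
ee_rot: [[1.0, 0.001, -0.0], [0.001, -1.0, -0.0], [-0.0, 0.0, -1.0]]
wrist_force: [0.2, 0.6, -1.1]
gripper_width: 0.668
gripper_force: 30.0
time_s: 24.2
tcp_pos: [0.4491, 0.1869, 0.0325]
ee_rot: [[1.0, 0.001, -0.001], [0.001, -1.0, -0.001], [-0.001, 0.001, -1.0]]
wrist_force: [0.1, 0.2, -0.7]
gripper_width: 0.796
gripper_force: 0.1
time_s: 24.7
tcp_pos: [0.4079, 0.1868, 0.0326]
ee_rot: [[1.0, 0.002, -0.001], [0.002, -1.0, -0.001], [-0.001, 0.001, -1.0]]
wrist_force: [0.1, -0.0, 0.2]
gripper_width: 0.802
gripper_force: 0.0
-0.03 [260.7 242.8]
0.0 [260.9 179.1]
0.03 [261.2 109.5]
0.035 [261.2  97.8]
0.04 [261.2  86.2]
0.05 [261.3  63.2]
261
[192 196 200 196 191 194 203 196 200 200 201 203 201 205 198 195 196 197
 201 196 197 192 196 205 175 140 134 140 140 139 114 225 225 226 225 223
 225 222 226 211 145 147 150 146 147 150 147 145 149 149 145 145 145 143
 145 145 146 142 144 144 128 132 131 129 132 127 127 132 113  55  60  70
  73  76  76  81  84  82  81  81  76  78 119 122 123]
```

Run:
```python
from h import *
c=dict(np.load("w8.npz")); g=cv2.cvtColor(c["pixels"],cv2.COLOR_RGB2GRAY)
q=cv2.blur(g,(3,3))
for v in range(120,236,4): print(v,"".join("#@%*+=-:. "[min(9,int(q[v,u])//26)] for u in range(170,354,3)))
for n,P in(("mouth top",(.458,.187,.06)),("mouth bot",(.458,.187,0)),("mouth L",(.458,.217,.03)),("mouth R",(.458,.157,.03)),("upright mouth front",(.45,.187,.075))): print(n,wpix(c,np.array(P)).round())
```

```text
120 ::::::::::::::::::::::::::::::::::::::::::::::::::::::::::::::
124 ::::::::::::::::::::::::::::::::::::::::::::::::::::::::::::::
128 ::::::::::::::::::::::::::::::::::::::::::::::::::::::::::::::
132 ::::::::::::::::::::::::::::::::::::::::::::::::::::::::::::::
136 ::::::::::::::::::::::::::::::::::::::::::::::::::::::::::::::
140 ::::::::::::::::::::::::::::::::::::::::::::::::::::::::::::::
144 ::::::::::::::::::::::::::::::::::::::::::::::::::::::::::::::
148 :::::::::::::-------===--=-------====--------:::::::::::::::::
152 :::::::::-+***+++++++=============+++++++***+-::::::::::::::::
156 :::::::::+++***++++++=============++++++++****+:::::::::::::::
160 :::::::::+===---------====================--==+=--::::::::::::
164 :::::::::+===-----::::::::.........::::-----==+===-:::::::::::
168 =========+===-----::::::::.....:..:::::-----==+=====::========
172 =========+===-----::::::::.....:..::---===+++++===============
176 =========+===-----::::::::..-=.:-====++++++++++===============
180 =========*+==------::::::-===========++++++++++===============
184 =========+**++==---:::::
[... 258 characters left out ...]
++++++++===============++++++++++==+=+++++++++==
204 +++++++==+**+++++++++===============++++++++++++++++++++++++==
208 ++++++++++**++++++++++==============++++++++++++++++++++++++++
212 ++++++++++**+++++++++===============+++++++++*++++++++++++++++
216 +++++*%*++**++++++++++===============++++++++*+++++++**+++++++
220 ++++%##@#@***++++++++++++++=====+++++++++++++*++++%%%%%%++++++
224 +++%####@@***+++++++++++++++===+++++++++++++++++++%%%%%%%+++++
228 ++%###@@@@***+++++++++++++++===+++++++++++++++++++@%%%%@@%++++
232 +@###@@###***+++++++++++++++=+++++++++++++++++++++@%%%%%@@@*++
mouth top [261. 161.]
mouth bot [260. 148.]
mouth L [205. 153.]
mouth R [317. 154.]
upright mouth front [261. 187.]
```

The shading map shows the beaker lying on its side, mouth at rows 148–161 as predicted (mouth at x≈0.458) and about 4 mm off in y between the fingers. I'll close on it about 26 mm from its bottom and lift.

```bash
python3 -m jog '0 0 0 0 0; 0 0 0 0 0; 0 0 0 0 0; 0 0 0 0 0;0 0 0 0 0'; python3 -m jog '0 0 0 0 0; 0 0 0 20 0; 0 0 0 50 0; 0 20 0 60 0; 0 27 0 47 0'; python3 -m jog '0 30 0 3 0; 0 0 0 0 0; 0 0 0 -4 0; 0 0 0 -4 0; 0 0 0 -4 0'
```

```text
time_s: 25.42
tcp_pos: [0.4094, 0.1871, 0.0325]
ee_rot: [[1.0, 0.001, 0.0], [0.001, -1.0, 0.0], [0.0, -0.0, -1.0]]
wrist_force: [0.7, -0.1, -0.3]
gripper_width: 0.672
gripper_force: 29.9
time_s: 26.05
tcp_pos: [0.4559, 0.1868, 0.2112]
ee_rot: [[1.0, 0.002, 0.001], [0.002, -1.0, 0.001], [0.001, -0.001, -1.0]]
wrist_force: [1.5, 0.7, -2.0]
gripper_width: 0.666
gripper_force: 29.9
time_s: 26.68
tcp_pos: [0.4853, 0.187, 0.1992]
ee_rot: [[1.0, 0.002, -0.001], [0.002, -1.0, -0.001], [-0.001, 0.001, -1.0]]
wrist_force: [0.1, 0.7, -1.6]
gripper_width: 0.667
gripper_force: 29.9
```

```bash
python3 -m jog '0 -2 0 -4 0; 0 -2 0 -5 0; 0 -2 0 -5 0; 0 -2 0 -5 0; 0 0 0 0 0'; python3 -m jog '0 -1 0 -6 0; 0 -1 0 -6 0; 0 0 0 -6 0; 0 0 0 0 0'; python3 -m jog '0 1 0 -6 0; 0 1 0 -6 0; 0 2 0 -5 0; 0 0 0 0 0'; python3 -m jog '0 3 0 -5 0; 0 3 0 -5 0; 0 2 0 -4 0; 0 0 0 0 0'
python3 - <<'E'
from h import *
c=wrist(); np.savez("w9.npz",**c); g=cv2.cvtColor(c["pixels"],cv2.COLOR_RGB2GRAY); q=cv2.blur(g,(3,3))
for v in range(60,300,6): print(v,"".join("#@%*+=-:. "[min(9,int(q[v,u])//26)] for u in range(150,370,4)))
P=r.sense()["tcp_pos"]-np.array([0,0,.003])
for d in(0,20,40,60,90):
    t=np.radians(d); s,k=np.sin(t),np.cos(t)
    print(d,[wpix(c,P+.001*np.array(e)).round() for e in((49*s+30*k,0,49*k-30*s),(49*s,30,49*k),(-26*s+30*k,0,-26*k-30*s))])
E
```

```text
time_s: 27.3
tcp_pos: [0.4773, 0.1862, 0.1814]
ee_rot: [[1.0, 0.001, -0.001], [0.001, -1.0, -0.002], [-0.001, 0.002, -1.0]]
wrist_force: [-2.7, -2.7, 4.1]
gripper_width: 0.667
gripper_force: 30.0
time_s: 27.8
tcp_pos: [0.4748, 0.1861, 0.1627]
ee_rot: [[1.0, 0.001, -0.003], [0.001, -1.0, -0.002], [-0.003, 0.002, -1.0]]
wrist_force: [-4.8, -2.3, 4.0]
gripper_width: 0.668
gripper_force: 30.0
time_s: 28.3
tcp_pos: [0.4786, 0.1861, 0.1452]
ee_rot: [[1.0, 0.0, -0.004], [0.0, -1.0, -0.002], [-0.004, 0.002, -1.0]]
wrist_force: [-4.1, -2.4, 1.5]
gripper_width: 0.669
gripper_force: 30.0
time_s: 28.8
tcp_pos: [0.4858, 0.186, 0.1315]
ee_rot: [[1.0, 0.0, -0.005], [0.0, -1.0, -0.002], [-0.005, 0.002, -1.0]]
wrist_force: [-8.1, -0.8, 4.9]
gripper_width: 0.67
gripper_force: 30.0
60 ::::::::::::::::::::::::.     :-:::::-----------------:
66 :::::::::::::::::::::::::::::-----::::::---------------
72 :::::::::::::::::::::::::-------------::::::-----------
78 ::::::::::::::::::::::::--:--------------::::::--------
84 ::::::::::::::::::::::::::::::::------------:::::------
90 ::::::::::::::::::::::::::::
[... 1700 characters left out ...]
**%*%%
264 **@@####@@=+********++++++++++++++++********=+@@@@@#@@%
270 *@@@####@@+=*********+===+========**********=%@#####@@@
276 @@@@#####@*=************=======+***********+-@@####@@@@
282 @@@@#####@@+=******************************=*@@#####@@@
288 @@@@####***********************************************
294 @@@@@@@@%%%%%******************************%%%%%%@@@@@@
0 [array([261., 218.]), array([190., 284.]), array([260., 179.])]
20 [array([261., 173.]), array([188., 245.]), array([260., 192.])]
40 [array([260., 147.]), array([190., 206.]), array([260., 209.])]
60 [array([260., 137.]), array([195., 175.]), array([260., 227.])]
90 [array([260., 148.]), array([204., 154.]), array([260., 257.])]
```

The map shows the mouth nearly face-up, front edge at about row 182, so the tilt is only 10–15°. I'll retreat and set the beaker on the bench, where it levels on its base.

```bash
python3 -m jog '0 -20 0 0 0; 0 -30 0 0 0; 0 0 0 -40 0; 0 0 0 -30 0; 0 0 0 -12 0'; python3 -m jog '0 0 0 0 0; 0 0 0 -4 0; 0 0 0 -3 0; 0 0 0 -3 0; 0 0 0 0 0'; python3 -m jog '0 0 0 -3 0;0 0 0 -2 0; 0 0 0 0 0'
```

```text
time_s: 29.48
tcp_pos: [0.4377, 0.187, 0.0484]
ee_rot: [[1.0, 0.001, -0.001], [0.001, -1.0, -0.001], [-0.001, 0.001, -1.0]]
wrist_force: [-0.0, 0.4, -1.4]
gripper_width: 0.671
gripper_force: 30.0
time_s: 30.1
tcp_pos: [0.438, 0.187, 0.0398]
ee_rot: [[1.0, 0.001, -0.0], [0.001, -1.0, -0.0], [-0.0, 0.0, -1.0]]
wrist_force: [-0.0, 0.1, -0.7]
gripper_width: 0.67
gripper_force: 30.0
time_s: 30.48
tcp_pos: [0.438, 0.187, 0.0346]
ee_rot: [[1.0, 0.001, -0.0], [0.001, -1.0, -0.0], [-0.0, 0.0, -1.0]]
wrist_force: [-0.4, -0.1, -1.5]
gripper_width: 0.669
gripper_force: 30.0
```

```bash
python3 -m jog '0 0 0 -2 0; 0 0 0 -2 0; 0 0 0 0 0'; python3 -m jog '0 0 0 -2 0;0 0 0 -2 0; 0 0 0 0 0'
```

```text
time_s: 30.85
tcp_pos: [0.4383, 0.1873, 0.0329]
ee_rot: [[1.0, 0.002, 0.001], [0.002, -1.0, -0.0], [0.001, 0.0, -1.0]]
wrist_force: [-6.7, -1.3, 16.3]
gripper_width: 0.67
gripper_force: 30.0
time_s: 31.22
tcp_pos: [0.4386, 0.1873, 0.0317]
ee_rot: [[1.0, 0.004, 0.002], [0.004, -1.0, -0.0], [0.002, 0.0, -1.0]]
wrist_force: [-13.4, -4.1, 39.2]
gripper_width: 0.666
gripper_force: 30.0
```

```bash
python3 -m jog '0 0 0 3 0; 0.75 0 0 0 0; 0.8 0 0 0 0; 1 0 0 0 0; 1 0 0 0 0'; python3 -m jog '1 0 0 20 0; 1 0 0 50 0; 1 0 0 60 0; 1 0 0 60 0; 1 0 0 0 0'
python3 - <<'E'
from h import *
c=wrist(); np.savez("w10.npz",**c); g=cv2.cvtColor(c["pixels"],cv2.COLOR_RGB2GRAY); q=cv2.blur(g,(3,3))
for v in range(110,240,4): print(v,"".join("#@%*+=-:. "[min(9,int(q[v,u])//26)] for u in range(200,330,3)))
P=r.sense()["tcp_pos"]; print(P)
for z,R,dx in((.075,.03,0),(.075,.03,-.005),(0,.03,0)): print([wpix(c,np.array([P[0]+dx+a*R,.187+b*R,z])).round() for a,b in((1,0),(0,1),(0,-1),(-1,0))])
E
```

```text
time_s: 31.85
tcp_pos: [0.438, 0.187, 0.0295]
ee_rot: [[1.0, 0.001, -0.0], [0.001, -1.0, -0.0], [-0.0, 0.0, -1.0]]
wrist_force: [-0.3, 0.1, -1.0]
gripper_width: 0.943
gripper_force: 0.0
time_s: 32.48
tcp_pos: [0.4406, 0.1889, 0.225]
ee_rot: [[1.0, 0.002, 0.01], [0.002, -1.0, 0.007], [0.01, -0.007, -1.0]]
wrist_force: [-0.1, 0.7, -0.7]
gripper_width: 1.0
gripper_force: 0.0
110 ------------------------------------::::::::
114 :----------------------------------::::::::-
118 ::-------------------------------:::::::::::
122 -::-----------------------------::::::::::::
126 ::::::------------------------:::::::::-----
130 :::::::::------------------:::::::::::::::::
134 ::::::::::::-----------::::::::::::::::::---
138 :::::::::::::::::::::::::::::::::::::::::::-
142 :::::::::::::::::::::::::::----::::::::::::-
146 ::--=-=======-:---------=++=++++==-:::-=====
150 ::++++++++=++==++===============+=====++++++
154 ::++++++++++++++++++++++++++++++++++++++++++
158 :-++++++++++++++++++++++++++++++++++++++++++
162 ::++++++++++=+===+******+===============+++=
166 :-++++++++++++++**********+++++++++
[... 469 characters left out ...]
*************%*+++++-----:::--
210 -+++++++++++++************%%+++=------:::::-
214 =++++++++++++++*%********%*+++--------------
218 +++++++++++++++++********+++=---------------
222 ++++++++++++++++++++++++==+-----------------
226 +++++++++++++++++++++++++-:-----------------
230 +++++++++++++++++++++++=:::-----------------
234 ++++++++++++++++++++++=::::-----------------
238 %@@@@@@@@@@%%@%@%%%%%%%%%%%%%%%%%%%%%%%%%%%%
[0.4388 0.1878 0.2218]
[array([263., 159.]), array([234., 187.]), array([291., 187.]), array([262., 215.])]
[array([263., 164.]), array([234., 192.]), array([291., 192.]), array([262., 219.])]
[array([262., 152.]), array([239., 175.]), array([285., 175.]), array([262., 197.])]
```

The released beaker shows as a round, upright outline, about 50 px across at rows 162–218. Next is the handle: I'll move above the crossbar and measure bar and clip from close by.

```bash
python3 -m jog '1 0 0 30 0; 1 40 -40 0 -2.6; 1 40 -42 0 0; 1 40 -42 0 0; 1 41 -42 0 0';  python3 -m jog '1 0 0 0 0; 1 0 0 0 0'
python3 - <<'E'
from h import *
c=wrist(); np.savez("w11.npz",**c); g=cv2.cvtColor(c["pixels"],cv2.COLOR_RGB2GRAY); q=cv2.blur(g,(3,3))
print(r.sense()["tcp_pos"],"bar",wpix(c,np.array([.6026,.022,.138])).round(),"clip",wpix(c,np.array([.65,-.043,.139])).round())
for v in range(90,240,5): print(v,"".join("#@%*+=-:. "[min(9,int(q[v,u])//26)] for u in range(180,420,4)))
E
```

```text
time_s: 33.15
tcp_pos: [0.5994, 0.0196, 0.2473]
ee_rot: [[0.999, -0.044, -0.004], [-0.044, -0.999, -0.001], [-0.004, 0.001, -1.0]]
wrist_force: [0.1, 1.1, 0.5]
gripper_width: 0.999
gripper_force: 0.0
time_s: 33.4
tcp_pos: [0.5982, 0.0208, 0.2476]
ee_rot: [[0.999, -0.045, -0.004], [-0.045, -0.999, -0.001], [-0.004, 0.001, -1.0]]
wrist_force: [-0.1, 0.1, -0.1]
gripper_width: 1.0
gripper_force: 0.0
[0.5981 0.0215 0.2483] bar [258. 189.] clip [329. 134.]
90 *:::::::::::::::::::::::::::::::::::::::::::::::::::::::::::
95 *:::::::::::::::::::::::::::::::::::::::::::::::::::::::::::
100 *:::::::::::::::::::::::::::::::::::::::::::::::::::::::::::
105 *:::::::::::::::::::::::::::::::::::::::::::::::::::::::::::
110 *:::::::::::::::::::::::::::::::::::::::::::::::::::::::::::
115 *:::::::::::::::::::::::::::::::::::::::::::::::::::::::::::
120 *-:::--:::::---:-:::---::::::--:::::::::::::::::::::::::::::
125 :::::::::::::::::::::::::::::::::-::::::::------::::::::::::
130 :::::::::::::::::::::::::::::::::+ =* .:::------::::::::::::
135 :::::::::::::::::::::::::::::::::+ =*..--:------::::::::::
[... 602 characters left out ...]
=======*@@@@====+++++++++++++++++++--:::::::::::::
190 +================*@@@@====+++++++++++++++++++--:::::::::::::
195 ++++++===========*@@@@====+++++++++++++++++++--:::::::::::::
200 +++++++++++++++++*@@@@++++++++++++++++++++++=--:::::::::::::
205 +++++++++++++++++*@@@@++++++++++++++++++++++=--:::::::::::::
210 +++++++++++++++++*@@@@++++++++++++++++++++++=--:::::::::====
215 ++++++++++++++++++**+++++++++++---=====--=-=---:::::::::%%%%
220 @@++++++++++++++++++++++++===---------=%%%%+--:::::::::=%@@@
225 @@++++++++++++++++++++----------------=%%%%%+-:::::::::+%***
230 @#+++++++=------------:::--------:::::=%%%%%%+:::::::::%****
235 @@****++++=--------------------------=*%%%%%%%%***%%%%%%%%%*
```

Run:
```python
from h import *
c=dict(np.load("w11.npz")); g=cv2.cvtColor(c["pixels"],cv2.COLOR_RGB2GRAY)
print("cols",list(range(308,346,1)))
for v in range(126,148,2): print(v,*g[v,308:346])
print("bar r170,r200",g[170,244:274],g[200,244:274])
for y in(-.040,-.043,-.046):
  for z in(.092,.139): print(y,z,[wpix(c,np.array([x,y+d,z])).round(1) for x in(.65,) for d in(.0025,-.0025)],wpix(c,np.array([.644,y,z])).round(1),wpix(c,np.array([.656,y,z])).round(1))
print([wpix(c,np.array([.6026,.022+d,z])).round(1) for d in(.008,-.008) for z in(.138,.116)])
```

```text
cols [308, 309, 310, 311, 312, 313, 314, 315, 316, 317, 318, 319, 320, 321, 322, 323, 324, 325, 326, 327, 328, 329, 330, 331, 332, 333, 334, 335, 336, 337, 338, 339, 340, 341, 342, 343, 344, 345]
126 188 192 194 140 97 139 232 228 225 222 220 221 205 203 205 208 212 198 184 184 184 196 223 190 185 186 185 184 182 183 183 182 184 181 182 181 181 181
128 190 191 190 130 84 139 246 242 239 238 241 248 125 80 86 88 85 84 79 124 142 169 170 195 190 179 187 183 184 185 183 185 184 184 183 182 183 182
130 190 193 192 130 81 159 244 241 238 238 240 255 121 93 99 100 99 99 80 211 247 242 240 241 243 177 179 184 184 183 185 183 185 185 183 184 177 179
132 191 196 183 130 76 166 243 242 236 237 240 255 110 93 98 101 103 95 84 211 246 239 237 240 235 178 179 182 185 182 186 185 182 182 186 184 186 182
134 194 192 184 130 75 183 241 241 237 238 242 255 85 91 102 98 102 95 94 210 247 238 238 240 233 186 181 182 182 182 180 181 180 177 183 188 181 181
136 197 196 187 126 73 185 241 240 239 238 243 250 103 91 100 102 95 95 104 201 247 240 238 240 229 184 182 180 179 179 184 178 181 180 184 181 181 1
[... 952 characters left out ...]
4  37  37  33  37  37  36  39  38
  40  35  25  67 121 125 127 124 126 125 128 129]
-0.04 0.092 [array([313.3, 131.8]), array([317.9, 131.7])] [315.7 137.4] [315.5 126.1]
-0.04 0.139 [array([322.6, 134.3]), array([328.1, 134.2])] [325.5 140.9] [325.2 127.5]
-0.043 0.092 [array([316.1, 131.7]), array([320.7, 131.7])] [318.5 137.4] [318.3 126. ]
-0.043 0.139 [array([325.9, 134.2]), array([331.3, 134.1])] [328.7 140.8] [328.5 127.5]
-0.046 0.092 [array([318.9, 131.7]), array([323.5, 131.6])] [321.3 137.3] [321. 126.]
-0.046 0.139 [array([329.1, 134.2]), array([334.5, 134.1])] [331.9 140.8] [331.7 127.5]
[array([249.6, 188.9]), array([250.3, 183.7]), array([267.1, 188.1]), array([266.5, 182.9])]
```

The bar's top is at columns 248–265 (y≈0.023) and the clip's top at columns 327–332.5 (y≈-0.044 to -0.046), so the pull needed is about 65 mm. I'll descend onto the bar and grip it.

```bash
python3 -m jog '1 6 2 -40 0; 1 0 0 -40 0; 1 0 0 -30 0; 1 0 0 -15 0; 1 0 0 -7 0'; python3 -m jog '0 0 0 0 0; 0 0 0 0 0; 0 0 0 0 0; 0 0 0 0 0; 0 0 0 0 0'; python3 -m jog '0 0 0 0 0; 0 0 0 0 0; 0 0 0 0 0; 0 0 0 0 0; 0 0 0 0 0'
```

```text
time_s: 34.08
tcp_pos: [0.6049, 0.0238, 0.1177]
ee_rot: [[0.999, -0.043, 0.0], [-0.043, -0.999, -0.0], [0.0, 0.0, -1.0]]
wrist_force: [-0.2, 0.0, 0.6]
gripper_width: 0.997
gripper_force: 0.0
time_s: 34.7
tcp_pos: [0.6052, 0.023, 0.118]
ee_rot: [[0.999, -0.045, 0.0], [-0.045, -0.999, 0.0], [0.0, -0.0, -1.0]]
wrist_force: [0.6, 0.3, -0.5]
gripper_width: 0.517
gripper_force: 0.0
time_s: 35.33
tcp_pos: [0.605, 0.0226, 0.1178]
ee_rot: [[0.999, -0.045, -0.0], [-0.045, -0.999, -0.001], [-0.0, 0.001, -1.0]]
wrist_force: [0.4, -3.7, -0.6]
gripper_width: 0.182
gripper_force: 30.0
```

Gripped (15.8 mm). I'll pull about 60 mm along the separator's -y, then measure against the clip.

```bash
python3 -m jog '0 -0.4 -8 0 0; 0 -0.4 -10 0 0; 0 -0.5 -10 0 0; 0 -0.4 -10 0 0; 0 -0.5 -10 0 0';  python3 -m jog '0 -0.3 -7 0 0; 0 -0.2 -5 0 0; 0 0 0 0 0; 0 0 0 0 0; 0 0 0 0 0'
python3 - <<'E'
from h import *
c=wrist(); np.savez("w12.npz",**c); g=cv2.cvtColor(c["pixels"],cv2.COLOR_RGB2GRAY); q=cv2.blur(g,(3,3))
P=r.sense()["tcp_pos"]; print(P,"bar",[wpix(c,np.array([P[0]+dx,P[1],.138])).round(1) for dx in(-.025,0,.025)],"clip",wpix(c,np.array([.65,-.0445,.139])).round(1))
for v in range(60,240,5): print(v,"".join("#@%*+=-:. "[min(9,int(q[v,u])//26)] for u in range(190,340,3)))
E
```

```text
time_s: 35.95
tcp_pos: [0.603, -0.0226, 0.1178]
ee_rot: [[0.999, -0.044, 0.001], [-0.044, -0.999, 0.004], [0.001, -0.004, -1.0]]
wrist_force: [-1.4, 10.2, 1.8]
gripper_width: 0.18
gripper_force: 30.0
time_s: 36.58
tcp_pos: [0.6025, -0.0342, 0.1178]
ee_rot: [[0.999, -0.044, 0.001], [-0.044, -0.999, 0.004], [0.001, -0.004, -1.0]]
wrist_force: [-1.1, 9.4, 2.0]
gripper_width: 0.18
gripper_force: 30.0
[ 0.6025 -0.0342  0.1178] bar [array([262.1, 298.7]), array([260.1, 257.6]), array([257.8, 209.9])] clip [278.4 161.8]
60 :::::::::::::::::.:::::::::::::::::::::.::......:.
65 :.......:::::::::=:.:::::::::::::::::.:-:.........
70 :::::...........:::-=:..:::::::::..:==:...........
75 ..................::::-=========+=-::.............
80 :::::.................:::::::::::.................
85 ..................................................
90 ..................................................
95 ..................................................
100 :..:..:....:......................................
105 ........:.........................................
110 ...........::::....................
[... 690 characters left out ...]
++++++++++++++++++:::-++=+++++++++=++==+
180 ++++++++++++++++++++++++++++++++++++++++++=====+==
185 +++++++++++++++++++++++++++++++++++++++=+======++=
190 ++++++++++++++++++++++++++===+++++++++++==+++==+++
195 +++++++++++++++++++**++++++++++++++*+++++==+++=+==
200 =====================================+++++++++++++
205 ===================+%%@@@%%+=========+++++++++=+++
210 ==================*######@##*========+++++++++++++
215 @@@@@@@@@@+====+==@#@##@#@@#%========@@@@@@@%%%%%%
220 @@@@@@@@@@+==%##@@#@@@@@@@@@@@@@@%==+@@@@%%%%%%%%%
225 @@@@@@@@@%+==###@@@@@@@@@@@@@@@@@@+=+%%%%%%%%%%%%%
230 @@@@@@@@***=%##@@@#@@@@@@@@@@@@@@@%=***@@%%%@%%%@%
235 %%%%%%%@+**@##@@@@@@@@@@@@@@@@@@@@@%**+@%%%%%%%%%%
```

Run:
```python
from h import *
c=dict(np.load("w12.npz")); g=cv2.cvtColor(c["pixels"],cv2.COLOR_RGB2GRAY)
print("cols 255..292")
for v in range(142,182,3): print(v,*g[v,255:292])
print("bar cols 236..282")
for v in(206,208,210,212,214): print(v,*g[v,236:282])
```

```text
cols 255..292
142 205 205 203 188 137 137 138 137 138 137 138 138 137 138 136 138 133 136 134 138 135 137 138 133 138 133 132 133 135 131 127 129 131 130 126 202 209
145 204 203 192 225 248 245 244 243 244 244 244 244 244 245 246 209 107 119 116 112 111 115 118 126 181 248 250 246 245 244 244 244 244 244 245 242 213
148 204 200 186 222 248 244 244 244 244 243 243 243 244 246 250 205 94 113 115 118 118 117 119 114 110 108 139 186 199 239 246 244 244 244 245 240 210
151 207 202 184 221 248 245 243 244 243 244 243 243 244 246 249 206 86 185 255 255 255 255 255 255 255 255 255 255 243 239 245 244 244 244 246 240 213
154 206 201 183 219 248 244 244 243 244 243 244 243 244 246 250 209 74 206 254 245 244 243 243 244 244 243 243 244 245 244 244 244 244 244 246 236 205
157 205 201 188 221 249 244 244 243 243 244 244 244 244 245 249 208 74 206 254 245 244 244 244 244 243 243 244 243 244 243 244 244 243 245 247 245 166
160 210 205 185 221 249 244 243 244 243 244 244 244 244 246 250 211 75 203 254 245 244 243 244 243 243 244 244 245 245 246 248 248 248 250 255 236 139
163 211 209 196 224 251 246
[... 1135 characters left out ...]
15 19 5 28 25 24 26 20 26 10 22 46 89 130 140 136 140 136 136 137 134 138
208 148 145 145 146 146 149 149 148 127 77 5 14 31 14 32 28 23 29 22 26 20 19 28 21 29 21 16 19 31 23 32 15 22 18 18 4 20 79 137 137 133 132 135 134 137 137
210 141 134 128 127 130 130 135 134 116 1 11 25 26 23 32 19 16 18 30 26 28 23 27 20 29 9 17 16 27 32 27 19 31 25 34 22 23 46 103 143 139 130 134 134 135 136
212 132 132 129 134 129 132 138 133 58 18 19 26 19 27 21 23 33 27 18 24 31 19 20 30 21 26 25 26 17 33 11 30 8 27 33 22 14 16 92 146 136 133 130 135 134 134
214 137 131 137 135 133 132 143 129 31 17 20 25 14 28 16 36 26 30 21 25 10 25 31 27 16 26 20 18 16 31 17 30 29 27 12 26 22 20 63 120 141 136 140 137 140 136
```

The bar is centred at column 259.1 and the clip's top face at column 277.8, at about 2.25 px/mm, so about 8.3 mm remains.

```bash
python3 -m jog '0 -0.2 -4.2 0 0; 0 -0.2 -4.2 0 0; 0 0 0 0 0; 0 0 0 0 0; 0 0 0 0 0'
python3 - <<'E'
from h import *
c=wrist(); np.savez("w13.npz",**c); g=cv2.cvtColor(c["pixels"],cv2.COLOR_RGB2GRAY)
print("cols 236..282")
for v in(142,146,150,155,160,165,170,174): print(v,*g[v,236:282])
for v in(208,212,214): print(v,*g[v,236:282])
E
```

```text
time_s: 37.25
tcp_pos: [0.6021, -0.0424, 0.1178]
ee_rot: [[0.999, -0.044, 0.001], [-0.044, -0.999, 0.004], [0.001, -0.004, -1.0]]
wrist_force: [-0.7, 9.2, 0.3]
gripper_width: 0.178
gripper_force: 30.0
cols 236..282
142 201 202 201 204 203 202 203 201 188 135 138 132 134 137 136 136 138 141 141 139 138 137 141 140 139 137 140 140 136 139 138 138 138 139 137 142 138 136 137 138 176 207 202 204 203 203
146 205 205 203 201 203 200 199 196 245 245 243 243 244 244 243 243 244 245 251 227 99 108 111 111 115 111 111 101 145 241 255 251 250 247 244 243 244 244 245 246 198 159 204 201 204 200
150 206 206 202 204 205 203 196 193 235 246 244 243 243 244 243 244 244 243 221 150 163 164 163 164 161 164 163 162 158 175 199 201 193 228 247 244 243 243 246 247 203 150 205 200 201 204
155 204 202 202 205 204 205 202 207 235 246 244 243 243 244 243 243 244 243 244 243 243 243 244 243 243 244 243 243 245 236 218 247 245 243 244 244 243 244 245 247 197 153 204 202 201 205
160 204 204 206 206 206 203 206 212 235 246 244 243 243 243 244 244 243 243 243 243 243 244 244 243 243 244 243 243 245 237 217 247 24
[... 388 characters left out ...]
8 129 132 125 129 128 128 133 131 128 124
174 126 126 124 128 125 125 128 126 126 125 123 124 124 128 128 113 110 118 214 255 243 243 244 245 244 244 245 247 245 209 114 126 128 131 133 126 128 130 130 131 132 127 130 127 130 128
208 146 143 145 148 142 141 142 143 134 77 13 22 30 32 25 14 19 18 24 32 21 29 12 29 30 30 24 23 27 24 22 25 28 32 18 21 20 81 136 136 133 134 138 136 136 134
212 134 134 133 135 133 131 137 127 57 19 18 26 17 23 21 23 27 24 29 27 30 13 31 22 19 22 9 16 26 30 29 35 14 23 24 29 19 17 91 144 137 134 129 133 132 134
214 133 135 134 132 134 135 142 130 29 10 5 23 20 25 23 33 34 29 19 24 25 24 34 19 30 28 25 20 20 31 23 29 22 34 23 26 20 14 59 121 142 135 138 139 135 133
```

The bar centre is at column 258.9 and the clip centre at 259.6, about 0.3 mm apart. I'll add a small nudge, then check that the balls have dropped and the other things haven't moved.

```bash
python3 -m jog '0 0 -0.3 0 0; 0 0 0 0 0; 0 0 0 0 0; 0 0 0 0 0'
python3 - <<'E'
from h import *
for n in("top","scene"):
    a=cv2.resize(cv2.imread(f"pics/{n}0.png"),(512,384),interpolation=cv2.INTER_AREA); b=r.capture(n)["pixels"][:,:,::-1]
    d=cv2.blur(cv2.absdiff(a,b).max(2),(3,3)); k,l,st,ce=cv2.connectedComponentsWithStats((d>28).astype(np.uint8))
    print(n,[(*s[:5].tolist(),) for s in st[1:] if s[4]>8])
    if n=="top":
        g=cv2.cvtColor(b,cv2.COLOR_BGR2GRAY); print("throat",g[170:187:2,193:212:2])
        print("throat0",cv2.cvtColor(a,cv2.COLOR_BGR2GRAY)[170:187:2,193:212:2])
    else:
        g=cv2.cvtColor(b,cv2.COLOR_BGR2GRAY); x0,x1,y0,y1=240,305,235,295
        h=cv2.HoughCircles(cv2.resize(g[y0:y1,x0:x1],None,fx=6,fy=6,interpolation=cv2.INTER_CUBIC),cv2.HOUGH_GRADIENT,1,22,param1=60,param2=14,minRadius=12,maxRadius=30); print(h)
        q=cv2.resize(g[y0:y1,x0:x1],None,fx=1,fy=1)
        for v in range(0,60,2): print("".join("#@%*+=-:. "[min(9,max(0,(int(t)-100)//16))] for t in q[v]))
E
```

```text
time_s: 37.8
tcp_pos: [0.6021, -0.0426, 0.1178]
ee_rot: [[0.999, -0.044, 0.001], [-0.044, -0.999, 0.004], [0.001, -0.004, -1.0]]
wrist_force: [-1.7, 10.9, 1.5]
gripper_width: 0.184
gripper_force: 30.0
top [(192, 140, 124, 60, 4035), (341, 174, 14, 16, 104), (332, 179, 15, 17, 107), (211, 181, 27, 26, 239), (153, 203, 139, 177, 6844), (193, 230, 9, 15, 50), (198, 233, 11, 13, 101), (0, 265, 153, 119, 8302), (289, 361, 9, 23, 128), (222, 367, 21, 17, 269), (251, 367, 29, 12, 230), (244, 380, 5, 4, 16)]
throat [[ 61 100 160 164 165 166 167 168 169 166]
 [ 60  86 160 169 170 171 171 172 172 155]
 [ 61  77 157 173 174 173 174 173 169 144]
 [ 66  73 148 174 174 173 173 173 151 139]
 [ 70  69 130 172 172 171 171 164 134 136]
 [ 82  64 109 165 167 166 165 150 129 135]
 [ 95  61  87 155 162 161 159 135 125 134]
 [114  59  73 144 156 155 152 121 124 132]
 [120  66  65 125 150 149 144 114 123 130]]
throat0 [[124 124 116 115 124 119 113 122 122 122]
 [124 111 125 156 162 161 147 124 122 122]
 [120 117 158 165 165 164 165 152 122 121]
 [120 145 163 164 163 163 163 163 132 120]
 [121 151 165 165 1
[... 1856 characters left out ...]
............................+####*======
==%@#######@@+=:...................................:*####+=======
==*@############@@+-:.............................:%####+========
==%@%*%@@############@%*-:....... ...............-@####*=========
==*####@%%*%@@############@%+-:.................-%####*==========
======*%@###%%%*%@@############@%+-:...........-%###%+===========
=======--=+*#####%%**%@#############@%+-::....=@###%+===========+
===========----+**####%*%*%@#############@%+=*####%============+%
================----=*%####%*%*%@################%============*%#
========-----=========---+*@####%***%@##########%============*%@#
=============------=========-=+*%####%*%*@@####*============+*@##
```

Run:
```python
from h import *
def im0(n): return cv2.cvtColor(cv2.resize(cv2.imread(f"pics/{n}0.png"),(512,384),interpolation=cv2.INTER_AREA),cv2.COLOR_BGR2GRAY).astype(int)
b=cv2.cvtColor(r.capture("top")["pixels"],cv2.COLOR_RGB2GRAY).astype(int); d=b-im0("top")
print("tray diff rows 123-141, cols 188-228")
for v in range(123,142): print(v,"".join("#" if t<-16 else "+" if t>8 else "o" if t<-7 else "." for t in d[v,188:228]))
s=cv2.cvtColor(r.capture("scene")["pixels"],cv2.COLOR_RGB2GRAY).astype(int)
print("throat scene now/then"); 
for v in range(208,224,2): print(s[v,282:304:2], im0("scene")[v,282:304:2])
```

```text
tray diff rows 123-141, cols 188-228
123 ........................................
124 ........................................
125 ........................................
126 ........................................
127 ........................................
128 ........................................
129 ........................................
130 ........................................
131 ........................................
132 ........................................
133 ........................................
134 ........................................
135 ........................................
136 ........................................
137 ........................................
138 ........................................
139 ........................................
140 ........................................
141 ........................................
throat scene now/then
[152 164 172 180 187 188 184 178 175 173 172] [160 160 160 170 176 176 173 168 164 162 162]
[168 172 167 143 124 111 132 146 173 175 175] [157 161 153 132 115 105 122 136 161 165 165]
[166 158  96  91  85  90  90  91 103 173 176] [155 144  90  86  94  95  92  82  98 159 164]
[165 119  97  96  85  70  73  77  84 118 169] [155 110 124 147 176 178 179 144  93 110 157]
[161 131 135 127 113 105  97  82  67  80 169] [150 135 176 178 177 177 177 181 176 110 157]
[158 156 149 144 146 137 128 114 105 142 162] [147 153 174 175 176 177 177 178 178 157 152]
[169 157 166 149 148 147 149 146 145 163 158] [155 146 161 166 174 174 174 171 163 154 148]
[ 89 123 143 148 157 170 165 167 170 171 161] [ 87 114 130 137 148 162 158 155 157 157 149]
```

Run:
```python
from h import *
c=r.capture("top"); b=cv2.cvtColor(c["pixels"],cv2.COLOR_RGB2GRAY)
for v in range(122,166,1): print(v,"".join("#@%*+=-:. "[min(9,max(0,(int(t)-70)//15))] for t in b[v,184:232]))
w=dict(np.load("w13.npz")); s=cv2.cvtColor(r.capture("scene")["pixels"],cv2.COLOR_RGB2GRAY)
print("scene throat/chute");
for v in range(196,262,2): print(v,"".join("#@%*+=-:. "[min(9,max(0,(int(t)-60)//20))] for t in s[v,255:335]))
```

```text
122 ++++++++++++++++++++==+======+=+++++++++++++++++
123 ++++===========================+++++++++++++++++
124 +++=-----------------===================++++++++
125 +++=--=======---------------------------==++++++
126 +++=-=********++*+++++++++++=======------=++++++
127 +++=-=%%%%%%%%%%%%%%%%%%%%%%%*********+=-=++++++
128 +++=-=*+++++++++++++***%%%%%%%%%%%%%%@%+==++++++
129 +++=-=*=------=============+=======+***+=+*+++++
130 +++=-+*=---------------------------=====-+*+++++
131 ++==-+*----------------------------------+*+++++
132 ++==-++----------------------------------+*+++++
133 +++=-+*----------------------------------*%+++++
134 +++=-*+----------------------------------*%+++++
135 ++=--++----------------------------------*%+++++
136 ++=--+=----------------------------------*%+++++
137 ++=--+=----------------------------------*%+++++
138 ++=--+=----------------------------------*%+++++
139 ++=--+=----------------------------------*%+++++
140 ++=--+-----------------------------------**+++++
141 ++=-=+----------------------------------=*++++++
142 ++=-=+------------------------------
[... 3355 characters left out ...]
%%+=========--------
246 %%*:.:+++=============++++++++++++++++++++++++*%%%@@@@@@@@@%%%==========--------
248 +=:.-*=..-===============+++++++++++++++++++++*%%%@@@@@@@@%%%%========----------
250 :..=*=.  ..-===================+++++++++++++++*%%@@@@@@#@%%@%+=======-----------
252 ..+%=.      ..-===================++++++++++++*%%@@@@@@@%%@%+=====--------------
254 :*%:            .-============================+*%@@@@@@%%%*+====----------------
256 %*:                 .-:-=====================:.-*@@@@%%%%*=---------------------
258 *:                        ......:-::...... ...-*%@@@@@%+=-----------------------
260 :                                         ...=%%@#@%*+=-------------------------
```

Run:
```python
from h import *
c=wrist(); g=cv2.cvtColor(c["pixels"],cv2.COLOR_RGB2GRAY)
for P in((.78,.13,.02),(.78,.18,.02),(.78,.23,.02),(.70,.18,.03),(.66,.18,.035),(.61,.187,.05)): print(P,wpix(c,np.array(P)).round())
for v in range(0,190,4): print("%3d"%v,"".join("#@%*+=-:. "[min(9,int(t)//26)] for t in g[v,0:180:2]))
```

```text
(0.78, 0.13, 0.02) [76. 27.]
(0.78, 0.18, 0.02) [39. 40.]
(0.78, 0.23, 0.02) [ 9. 52.]
(0.7, 0.18, 0.03) [ 34. 113.]
(0.66, 0.18, 0.035) [ 34. 153.]
(0.61, 0.187, 0.05) [ 29. 206.]
  0 .::.::::.:::::::::..:..::...........:::..:::..:::::::::...::::::::::::::::::::::::::......
  4 ::::.:::.::::...:.::..........::........:::.:.:...:..:::::::::::::::::::::......::::.:....
  8 .::::::::..:.:::...::....:.........::..........::.::::::::::::::::...::::......:::::::::::
 12 .::::..:.:::...:....::.::....:...........:..::::::::::::.....::::.::.:::::::::::::::::.:..
 16 :.::::::..:.:::::.:........:..      =++*:..:.::......::.:::::::::::::::::::::::.:..:......
 20 .:::..:....:::::......:.         +  *++++++*:...::.:::::::::::::.:.:.:...::::::::::::....:
 24 ..:.:.:::::..::::.        -**++++.  *+++++++++@+.::::::::::...:::::::::::::::::::::::::...
 28 :.::::::.:::        ***+++++++++*   ++++++++++%+.:.....::::::::::::::::::::::.::::::::::::
 32 :::..::       =**++++++*+++++**-    ++++++++++%=.:::::::::::::::::::::::::..::.::::::.::::
 36 ::       **++++++++++***=:   . .   -+++++++++*%=.:::::::::::
[... 2940 characters left out ...]
:::::::::::::::::::::::::::::::::::
164 @%@@%@@@@@@@@@@+++=++++++::::-::::::::::::-:::::::::::::::::::::::::::::::::::::::::::::::
168 ++++++++++++++++++=++=++++:::::::::::::::-:--::::::::::::::::::::====+++++-:::::::::::::::
172 +++++++++++++++++++++++++++-:::::::::::::-:::::::::::-:::::::::::-+++++++++++++++++.::::::
176 +++++++++++++++++++++++++=++::-:::::-:::::::::::::::::::::::::::++++++++++++++++++++++++++
180 ++++++++++++++++++++++++++++++:::::::::::::::::::::::::::::::::::+++++++++++++++++++++++++
184 ++++++++++++++++++++++++++++++:::::::::::::::::::::::::::::::::::+++++++++++++++++++++++++
188 +++++++++++*+++++++++++++++++++::::::::::::::::::::::::::::::::::+++++++++++++++++++++++++
```

Run:
```python
from h import *
c=wrist(); g=cv2.cvtColor(c["pixels"],cv2.COLOR_RGB2GRAY)
for v in range(26,70,1): print("%3d"%v,"".join("#@%*+=-:. "[min(9,max(0,(int(t)-200)//5))] for t in g[v,0:80]))
s=r.capture("scene")["pixels"]; print(s[222:234,286:304].max(2))
```

```text
26 @@%@##@@#@##@@@#@@%%@#@###@@#=:.::::::::.    *####################= .. #########
 27 %@##@@###@@####@@%@@@###@#+:..:::::::.    @#######################  :. #########
 28 ###@#@@@@####%%@%###@##%:.::::::::..   @########################## ... #########
 29 @@#@@@####@%@@@######-..:::::::..   %############################# .:. #########
 30 #@@@#@#@@%@@######+:..:::::...   %################################ .. .#########
 31 @@####@@@%@@###@:..:::::...   +################################### .:  #########
 32 @##@@%@@@####=:.::::::..   -###################################-  ... :#########
 33 ##@@@@####%:..:::::..   .##################################@  .:::.:. +#########
 34 @@%@####=:..:::::.   .##################################   .::---:::. :#########
 35 @@###%:..:::::..   %##################################  .:---:=--:::. ##########
 36 ###+:.:::::..   :##################################. ..-:-----=--:::. ##########
 37 #-.::::::..  .#################################%  .:------=---:..:::. ##########
 38 .:::::..   %##############################+#-  .:::-=----=-:.::..:::. #######
[... 2839 characters left out ...]
 95  95  93  94  95  94]
 [ 88  88  92  89  87  87  87  86  85  86  89  89  89  91  89  91  90  88]
 [ 85  88 126 111 106 107 107 111 107 103 103 102 104 109 110 107 105  85]
 [ 86  88 123 109 124 166 185 205 212 203 173 151 146 149 148 140 135  89]
 [ 86  86  90  88 108 155 176 206 236 244 237 207 179 171 169 159 142  85]
 [ 86  85  86  84  86  91  95 118 164 200 214 214 186 170 170 166 136  71]
 [ 86  85  86  86  85  84  83  84  90  97 120 157 146 140 157 167 122  58]
 [ 86  86  85  85  84  85  84  84  83  83  85  89  90  95 116 129  85  40]
 [ 85  85  84  85  84  85  85  85  85  86  84  84  83  84  87  87  56  32]
 [ 85  85  85  84  86  85  85  86  86  86  85  84  85  84  84  78  49  32]]
```

```bash
python3 -m jog '0 0 0 0 0; 0 0 0 0 0; 0 0 0 0 0; 0 0 0 0 0'|head -2
python3 - <<'E'
from h import *
c=wrist(); g=cv2.cvtColor(c["pixels"],cv2.COLOR_RGB2GRAY)
print("wrist tray")
for v in range(70,158,2): print("%3d"%v,"".join("#@%*+=-:. "[min(9,max(0,(int(t)-130)//13))] for t in g[v,0:80]))
t0=cv2.cvtColor(cv2.resize(cv2.imread("pics/scene0.png"),(512,384),interpolation=cv2.INTER_AREA),cv2.COLOR_BGR2GRAY)
s=cv2.cvtColor(r.capture("scene")["pixels"],cv2.COLOR_RGB2GRAY)
print("scene then | now")
for v in range(206,246): print(v,"".join("#@%*+=-:. "[min(9,max(0,(int(t)-50)//20))] for t in t0[v,270:320]),"|","".join("#@%*+=-:. "[min(9,max(0,(int(t)-50)//20))] for t in s[v,270:320]))
E
```

```text
time_s: 38.75
tcp_pos: [0.6021, -0.0425, 0.1178]
wrist tray
 70 ######## ...:.......................................................:###########
 72 ######## .......................................................... -###########
 74 #######@ ...............:.......................................... =###########
 76 #######:................:.......................................... -###########
 78 #######:........................................................... -###########
 80 ####### ...............:........................................... *###########
 82 ######% ...............:........................................... +###########
 84 ######* ........................................................... %###########
 86 ######:............................................................ *###########
 88 ######............................................................. *###########
 90 #####% ...............:............................................ %###########
 92 #####* ............................................................ *###########
 94 #####% ..:......
[... 6336 characters left out ...]
| ===+==++++++====-.--+@@#@@@@@@@###@@@@@%%%%%%@*=--
240 +++++++++++++++++++++*%%@@###@@@@@%%@@@@%@%@@@%+== | ==+==+++=++===++=---=*%%@@#@@@@@@@%%%@@%%%%%%@*=--
241 +++++++++++++++++++++++**%@@###@@%*%%@@%%@@@@@%+== | ====+++++++===+++====+++*%@@@#@@@%**%@%%%%%%@@%=--
242 ==+++++++++++++++++++++++***%@@#@@%%@@@%@@@@@@%+== | ====++++++===+++++++==++++**%@@@@%*%@%%%%%%@@@%=--
243 ===+++++++++++++++++++++++++**%%@@@@@@@%%%@@@@%+== | -===++++++===++++++==++++++++**%@@@@@%%%%%%@@%%=--
244 ====+++++++++++++++++++++++++++*%@@@@@@%@@@@@%%+== | =======++===+++++====+++++++++++%%@@%%%%%%%@%%%=--
245 ======++++++++++++++++++++++++++*%@@@%%@@@@@%%%+== | =-=====+====++++++==++++++++++++*%%%%%%%%%@%%%%=--
```

Run:
```python
from h import *
t0=cv2.cvtColor(cv2.resize(cv2.imread("pics/scene0.png"),(512,384),interpolation=cv2.INTER_AREA),cv2.COLOR_BGR2GRAY).astype(float)
s=cv2.cvtColor(r.capture("scene")["pixels"],cv2.COLOR_RGB2GRAY).astype(float)
k=s[262:280,262:290].mean()/t0[262:280,262:290].mean(); print(k); d=s-k*t0
for v in range(232,296): print(v,"".join("+" if x>9 else "-" if x<-9 else "." for x in d[v,238:312]))
c=r.capture("scene")
for p in((288,239),(275,243)): print(p,fix(c,*p,.045))
```

```text
1.0271096581862529
232 ..........................................................................
233 ..........................................................................
234 ..........................................................................
235 ..........................................................................
236 ..........................................................................
237 .............................................++++.........................
238 .............................................+++++++......................
239 ...............................................++++++.....................
240 ................................................+++++.....................
241 .........................+.......................+........................
242 .......................+..........................................+.......
243 ....+.................++....................................+.............
244 ....+..................+..+....................................+..........
245 ......++.............+.+..+.......................
[... 3342 characters left out ...]

288 ...................+.......+..+.................................+.........
289 .....................++++....++.+..................+......................
290 ........................+.+.....++++...............+......................
291 ..........................+++.....++.+.............+......................
292 ............................+..+.....++++.....................+...........
293 ..............................+++.+....++.+......+........................
294 ..................................+.++....++.....+........................
295 ....................................++.......+.................+..........
(288, 239) [0.637  0.1894 0.045 ]
(275, 243) [0.6655 0.1625 0.045 ]
```

Run:
```python
from h import *
t=r.capture("top")
for v in(125,127,129,131): print(v,fix(t,205,v,.0),fix(t,205,v,.045))
p=t["pixels"].astype(int); d=p[:,:,0]-p[:,:,2]
print("top R-B")
for v in range(124,156,1): print(v,"".join("%x"%min(15,max(0,x)) for x in d[v,184:232]))
c=wrist(); p=cv2.blur(c["pixels"],(3,3)).astype(int); d=p[:,:,0]-p[:,:,2]
print("wrist R-B")
for v in range(26,150,3): print(v,"".join("%x"%min(15,max(0,x)) for x in d[v,0:80]))
```

```text
125 [0.7962 0.1884 0.    ] [0.7845 0.1845 0.045 ]
127 [0.7895 0.1883 0.    ] [0.778  0.1844 0.045 ]
129 [0.7828 0.1882 0.    ] [0.7715 0.1843 0.045 ]
131 [0.7761 0.1882 0.    ] [0.765  0.1843 0.045 ]
top R-B
124 feec655455655566877889989abbbabcccccccccceffffff
125 fffb5444444434444444445555655555655677777aefffff
126 fffb43565555444454444445455543344433434447cfffff
127 fffa4369a999a99878778777566665556544444436dfffff
128 fee9447bbcbccccbbccbbbba999aa999aa99876525beffff
129 efea448ccdccdcccdccddcccccccbdccccccbaa634aeffff
130 fff9348ccbcccccbccabbcccbcccccccccdcbbb735afffff
131 ffe845acbcbbccaacbaabccbbcbbbabbbabb99a745bfffef
132 ffd845acbbabbcaaba9aaccbabbba9aaa9aa98a745beffff
133 ffd746acbbabbbbacaa9accaabbca9baaaba88a746cfffff
134 ffd735bcbbbbccabca99acdbbbbca9a9a9aa889635cfffff
135 ffc636bcbbbbcbabca99acdbacbaa99a9aaa899635cfffff
136 ffb636ccbbbbccacca9aaccaabbaaaaa99bb78a635bfffff
137 ffc547ccbbbccbbdcaa9accaabbbaaabaab9889535cfffff
138 ffc547ccbcbbccacba9aadcabbbaaa9b9aaa789536cfffff
139 ffb537cccbcbcbbcba99bccabbaaaa9aaaaa699435dfffff
140 ffb428ccbcbbdcbcb9a9accbbbbbaabbaaba7894
[... 3658 characters left out ...]
87766433445455544444
128 25555445544444445565778788778788877778766777677777788877778777875443455444344434
131 56664544444434566767787877778877868787877677887877777787777788888865656555445555
134 45554545544557788877788877777867888787878787778877788877776668787888864444545454
137 35554454467877887888889998777787778887776787888777778877676667688987877554455445
140 6665555667787777787878778786678888887778787888878777767788788999aabba97767777789
143 66665767888878777766788888877778788888777765565544322212212210000000000000000000
146 53568877787767665544333111120100000000000000000000000000000000000000000000000000
149 21000000000000000000000000000000000000000000000000000000000000000000000000000000
```

```bash
python3 -m jog '0 0 0 0 0; 0 0 0 0 0; 0 0 0 0 0; 0 0 0 0 0; 0 0 0 0 0'|head -1
python3 - <<'E'
from h import *
c=dict(np.load("w2.npz")); print("shadow",wpt(c,428/1.5625,257/1.5625,0.),"tcp",(np.array(c["T"])[:3,3]))
c=dict(np.load("w7.npz")); print("beaker shadow fan")
s=r.capture("scene")
for p,z in(((288,239),.03),((288,239),.05),((294,228),.03),((294,228),.05),((294,228),.08)): print(p,z,fix(s,*p,z))
g=s["pixels"].astype(int)
print("R-B and max rows 222-245 cols 280-306")
for v in range(224,246): print(v,"".join("%x"%min(15,max(0,x)) for x in (g[v,276:306,0]-g[v,276:306,2])),"".join("#@%*+=-:. "[min(9,max(0,(int(t)-60)//20))] for t in g[v,276:306,1]))
w=r.capture("wrist")["pixels"]; t=r.capture("top")["pixels"]
g=cv2.cvtColor(t,cv2.COLOR_RGB2GRAY)
print("top funnel area")
for v in range(140,206,2): print(v,"".join("#@%*+=-:. "[min(9,int(x)//26)] for x in g[v,165:245]))
E
```

```text
time_s: 39.67
shadow [0.4452 0.1577 0.    ] tcp [0.5111 0.1792 0.4342]
beaker shadow fan
(288, 239) 0.03 [0.6232 0.185  0.03  ]
(288, 239) 0.05 [0.6416 0.1908 0.05  ]
(294, 228) 0.03 [0.5758 0.1853 0.03  ]
(294, 228) 0.05 [0.5952 0.1912 0.05  ]
(294, 228) 0.08 [0.6243 0.1999 0.08  ]
R-B and max rows 222-245 cols 280-306
224 134689abbacabbbccbbbabbbbccbcb @@@@@@@@@@@@@@@@@@@@@@@@@@@@@@
225 2201445788bccbabbbbbacbbaca9ba @@@@@@@@@@@@@@@@@@@@@@@@@@@@@#
226 212111124458ecbcddddccbcccb985 @@@@@@@@@@@@*%%%%%%%@@@%%%%@##
227 222211121113b9adffffffdeedc933 @@@@@@@@@@@@*%*==:::=++++**@##
228 212222221132224afffefffffdc722 @@@@@@@@@@@@@@%+=:. .:===+*@##
229 2222222222121123469fffffffc612 @@@@@@@@@@@@@@@@@%=:::-===*###
230 212212112222222212246ffcdeb404 @@@@@@@@@@@@@@@@@@@@%++*+=%###
231 2222122122221211222114357a5237 @@@@@@@@@@@@@@@@@@@@@@@@%*@##@
232 222212111222122112222112221226 #@@@@@@@@@@@@@@@@@@@@@@@@@###@
233 111112222112222121222221121213 ###@@@@@@@@@@@@@@@@@@@@@@#####
234 841121221122112222221221121111 %@#####@@@@@@@@@@@@@@@@@@#####
235 cb8543111111212212122222211011 +*%@@#####@@@@@@@
[... 2794 characters left out ...]
==========+++++***%%
190 ============++++++++++++++++++++*%*+=====+++++++=======================++++*****
192 =============++++++++++++++++++++***+++++++*++++=======================++++*****
194 ==============+++++++++++++++++++++***+*****++++========================++++****
196 ==================+++++++++++++++++++++++++*++++========================++++****
198 =====================++++++++++++++++++++++*+++++========================++++***
200 =========================++++++++++++++++++++++++========================++++***
202 ======================+++++===+++++++++++++**++++========================+++++**
204 ==========================++++***************+++++========================++++**
```

Run:
```python
from h import *
a=cv2.cvtColor(cv2.resize(cv2.imread("pics/top0.png"),(512,384),interpolation=cv2.INTER_AREA),cv2.COLOR_BGR2GRAY).astype(float)
b=np.mean([cv2.cvtColor(r.capture("top")["pixels"],cv2.COLOR_RGB2GRAY).astype(float) for _ in range(4)],0)
print("gain",b[125:140,160:180].mean()/a[125:140,160:180].mean())
d=cv2.blur(b-a,(3,3)); d-=np.median(d[130:143,192:222]); print(np.round(d[124:146:2,188:228:3]))
c=dict(np.load("w11.npz")); g=cv2.cvtColor(c["pixels"],cv2.COLOR_RGB2GRAY)
for P in((.78,.13,.02),(.78,.18,.02),(.78,.24,.02),(.70,.18,.03)): print(P,wpix(c,np.array(P)).round())
p=wpix(c,np.array((.78,.18,.02))).astype(int)
for v in range(max(0,p[1]-22),p[1]+24): print(v,"".join("#@%*+=-:. "[min(9,max(0,(int(t)-200)//5))] for t in g[v,max(0,p[0]-45):p[0]+45]))
```

```text
gain 1.022918685250056
[[ 0.  0.  0.  0.  0. -0. -0.  0. -0. -0. -0. -0. -0. -0.]
 [ 0. -1. -1. -1. -1. -0. -1.  0. -0. -0.  0.  0.  0. -1.]
 [ 0. -1. -1. -1. -1. -1. -1. -1. -1. -2. -1. -2.  0. -1.]
 [ 0. -0. -0.  0.  1.  0.  1.  1.  1.  1.  1. -0.  1. -0.]
 [ 0. -1. -0. -0.  0. -0. -0.  0. -0.  0.  0.  0.  0. -0.]
 [ 0. -0. -0. -0. -0. -0. -0. -0. -0.  0.  0.  0. -0. -1.]
 [-0. -0.  0. -0.  0.  0. -0. -0.  0.  0.  0. -0.  0. -1.]
 [-0.  0.  0. -0. -0.  0.  0.  0. -0.  0. -0. -0.  0. -1.]
 [-0.  0. -0. -0.  0.  0.  0.  0.  0.  0.  0. -0. -0.  0.]
 [-0.  0. -0.  0.  0. -0.  0. -0.  0.  0.  0. -0. -0.  0.]
 [-0.  0. -0.  0. -0.  0.  0. -0.  0.  0.  0. -0. -0.  0.]]
(0.78, 0.13, 0.02) [170.  40.]
(0.78, 0.18, 0.02) [135.  46.]
(0.78, 0.24, 0.02) [98. 54.]
(0.7, 0.18, 0.03) [134. 102.]
23 ##########################################################################################
24 ##########################################################################################
25 ############################################################################@#############
26 #####################
[... 3317 characters left out ...]
---=----::----:---:-:------:::::. ########
62 :: ###########:--=----=--=-----=------------=-----=--:---:----::--:::------:::::. ########
63 :: ###########.:-=-=----=----:==---:--------=--------:---:--:-::---::-----::::::. ########
64 :: ###########.:-=----------:--=-----------==-:------:---:-:--::=-::::-:---:::::..########
65 :: ###########.:==----=---=----=----:-:-:---=-------:---:----:-:=-::::-----:::::..########
66 :: ##########:-:-=------==-----=------:-----=-:-------=--:----:---::::-----:::::..########
67 :: #########*:--==------=-----==---:--------=----------------------:::--:--:::::. ########
68 ::.#########@:--==---=--=---:-==-----------==-------:---:--:-::---:::-----::::::. ########
```

```bash
python3 -m jog '0 0 0 0 0; 0 0 0 0 0; 0 0 0 0 0; 0 0 0 0 0; 0 0 0 0 0'|head -1
python3 - <<'E'
from h import *
c=dict(np.load("w11.npz")); g=cv2.cvtColor(c["pixels"],cv2.COLOR_RGB2GRAY)
p=wpix(c,np.array((.61,.187,.10))).astype(int); print("w11 throat",p, wpix(c,np.array((.61,.105,.164))).round(), wpix(c,np.array((.61,.269,.164))).round())
for v in range(130,215,3): print(v,"".join("#@%*+=-:. "[min(9,int(t)//26)] for t in g[v,20:190:2]))
s=cv2.cvtColor(r.capture("scene")["pixels"],cv2.COLOR_RGB2GRAY)
print("scene funnel now")
for v in range(184,226): print(v,"".join("#@%*+=-:. "[min(9,max(0,int(t)-40)//20)] for t in s[v,258:330]))
E
```

```text
time_s: 40.65
w11 throat [112 181] [161. 192.] [ 25. 198.]
130 :::::::::***+-------------------------------------------.:%**@@@@%*+++++++-::::::::::
133 ::::::::%**+=-------------------------------------------+- %**%@@@@%+++++++=:::::::::
136 :::::::*%*@%-----------------------------------------------.+**%@@@*++++++++-::::::::
139 ::::::=**%*%@-----------------------------------------------.=*%*++++++++++++::::::::
142 ::::::%**+=*-------------------------------------------------.****++++++++++++=::::::
145 :::::%**+----------------------------------------------------- +%%*++++++++++++-:::::
148 ::::****+------------------------------------------------------.****++++++++++++:::*+
151 :::.%**+-------------------------------------------------------- +***+++++++++++-::++
154 :::=***=--------------------------------------------------------- ***+*+++++++++++-++
157 :::%*%-----------------------------------------------------------:.****+****+++*++*++
160 ::-***------------------------------------------------------------.+**++++++=========
163 ::****=----------------------------------%*=--=
[... 4119 characters left out ...]
:::::::
217 --+%%%###@@@@%*=---============+++*****%%%%=---------------=+%%+-:::::::
218 -=*%%%@###@@@@%%+=---=============+++*****=---------------=*%%+-::::::::
219 -+*%*%@###@%%%@@%*+=---=====-========++++=---=--==------=+%%@%-:::::::::
220 -+*%*%@###@%%%%@@@%*+==--===-============--====------=++*%%@@*-:::::::::
221 -=****%###@%%%%%%%@%%%*+===---===========-==-----===+*%%%%@@@*-:::::::::
222 --+***%@##@%%%%%%%%%@%%%%*+======------------===++*%%%%%%%@@%+-:::::::::
223 --+%%**@###%%%%%%%%%%%%%%%%%%**++==++==+===+++*%%%%%%%%*+*%%%=::::::::::
224 --+*%*%@###%%%%%%%%%%%%%%%%%%%%%%%%%%%%%%%%%%%%%%%%%***++*%%%=::::::::::
225 =-=****%###@%%%%%%%%%%%%%%%%%%%%%%%%%%%%%%%%%%%@%*+++=+++*%%%=-:::::::::
```

Run:
```python
from h import *
t0=cv2.resize(cv2.imread("pics/scene0.png"),(512,384),interpolation=cv2.INTER_AREA).astype(float)
s=r.capture("scene")["pixels"][:,:,::-1].astype(float)
d=s-1.027*t0; m=(np.abs(d).max(2)>22).astype(np.uint8)
k,l,st,ce=cv2.connectedComponentsWithStats(m)
for i in range(1,k):
    x,y,w,h,a=st[i]
    if a>=6 and y>150 and a<2000: print((x,y,w,h,a),d[l==i].mean(0).round(),fix(r.capture("scene") if 0 else C,*ce[i],0).round(3) if 0 else ce[i].round())
b=cv2.cvtColor(r.capture("top")["pixels"],cv2.COLOR_RGB2GRAY).astype(float); a=cv2.cvtColor(cv2.resize(cv2.imread("pics/top0.png"),(512,384),interpolation=cv2.INTER_AREA),cv2.COLOR_BGR2GRAY).astype(float)
print("tray max diff",np.abs(cv2.blur(b-1.022*a,(3,3)))[126:144,190:222].max())
c=wrist(); g=cv2.cvtColor(c["pixels"],cv2.COLOR_RGB2GRAY)
print("wrist left strip")
for v in range(140,384,6): print(v,"".join("#@%*+=-:. "[min(9,int(x)//26)] for x in g[v,0:200:2]))
```

```text
(np.int32(147), np.int32(176), np.int32(23), np.int32(30), np.int32(547)) [83. 89. 92.] [158. 191.]
(np.int32(306), np.int32(180), np.int32(17), np.int32(12), np.int32(97)) [-70. -74. -77.] [315. 184.]
(np.int32(265), np.int32(184), np.int32(28), np.int32(24), np.int32(431)) [-52. -56. -58.] [280. 194.]
(np.int32(182), np.int32(205), np.int32(14), np.int32(14), np.int32(125)) [-54. -58. -60.] [190. 212.]
(np.int32(472), np.int32(206), np.int32(3), np.int32(6), np.int32(6)) [22. 22. 24.] [473. 208.]
(np.int32(285), np.int32(213), np.int32(16), np.int32(8), np.int32(104)) [-55. -60. -63.] [292. 217.]
(np.int32(290), np.int32(227), np.int32(12), np.int32(4), np.int32(34)) [62. 67. 67.] [296. 228.]
(np.int32(284), np.int32(237), np.int32(7), np.int32(4), np.int32(16)) [42. 43. 45.] [287. 239.]
tray max diff 1.6508888888888924
wrist left strip
140 +:  :----------::---:-:-::-::::::--*+++++*+**+=--:::::::::::::::::::::::::::::::::::::::::::::::...:
146 + ---:-:::-=+*+++++::::::::::::::::::::::::::::::-::::::::::::::::::::::::::::::::::::::::::::::..::
152 +++++++++++++=+++++++:::-::::::::::
[... 3355 characters left out ...]
##@#@######@@@@@##@##@###@@###@###@@###@@###@@##@@@##########@#####@##
350 @@@@@@@@@@@@@@@####@#@###########@#####@@#@@#@##@#######@@@#@####@@#@##@####@@##@####@#@@@#@@#######
356 @@@@@@@@@@@@@####@###########@@#######@##@@########@#@####@##@###@#@##@@@#@###@@#@@#########@#######
362 .#@@@@@@@@@###########@#######@######@#@#@####@@##@########@####@#@@#######@#########@@@##@####@@@##
368 ::.#@@@#####@###@#@###@@@@#########@###########@##@##@#@######@#@@####@#######@@########@@#@########
374 :::.=#@@####@##@#####@####@@##@@####@#@#######@@@##@##@################@###@@@@##@@@#####@###@####@@
380 :.##############@@@@##@###@##########@###@#######@#@@#######@#@@#@###@@@###@#@#@@@##@@########@##@#@
```

Run:
```python
from h import *
c=wrist(); g=cv2.cvtColor(c["pixels"],cv2.COLOR_RGB2GRAY)
for p in((10,209),(20,209),(5,200),(36,205),(62,203),(110,203)): print(p,wpix(c,wpt(c,*p,.093)).round(),wpt(c,*p,.093),wpt(c,*p,.12))
for v in range(188,228): print(v,"".join("#@%*+=-:. "[min(9,int(x)//26)] for x in g[v,0:126]))
```

```text
(10, 209) [ 10. 209.] [0.6189 0.1678 0.093 ] [0.6264 0.1356 0.12  ]
(20, 209) [ 20. 209.] [0.6187 0.1539 0.093 ] [0.6263 0.1238 0.12  ]
(5, 200) [  5. 200.] [0.6269 0.1723 0.093 ] [0.6332 0.1394 0.12  ]
(36, 205) [ 36. 205.] [0.6217 0.1326 0.093 ] [0.6288 0.1057 0.12  ]
(62, 203) [ 62. 203.] [0.6225 0.1036 0.093 ] [0.6295 0.081  0.12  ]
(110, 203) [110. 203.] [0.6213 0.0598 0.093 ] [0.6284 0.0439 0.12  ]
188 +++++++++++++++++++*++++++++++++++++++++++++++++=+=+=+++++++++::::::::::::::::::::::::::::::::::::::::::::::::::::::::::::::::
189 ++++++++++++====+++---===+++++++++++++++++++++++++++++++++++++==-------:-::::::::::::::---------++++++++++++++=++:::::::::::::
190 +++---------------: ...:-=++++++++++++++++++++++++++++++++++++++::::::::::-::::::::::::--------:::::::::::::::::::::::::::::::
191 +++------------==   ...::-++++++++++++++++++++++++++++++++++++++=:::::::::::::::::::::::::::::::::::::::::::::::::-----:::::::
192 +++---=--------=-     ..:-+++++++++++++++++++++++++++=+==+++++++++++++::::::::::::::::::::::::::----------:-------+++++:::::::
193 ++*-------------  :::---==+***+**
[... 3847 characters left out ...]
=============================+++++++=++=+%@@@
223 ********@#######@#######@#@###@###@########@@#############=====================================================++=++=+==+@##@@
224 ******%#########@############@#@##########@#####@###@#####+====================================================++++++==+%@#@@@
225 %***@##########@##@#@#@###@##@#@##@#@##########@@#########+====================================================++++===%#@@@@@@
226 ###@######@###@#@######@#####@@###############@##########%=====================================================++++=+*#@@@@@@@
227 ######@@@@#@######@@@#@##@@##@##@####@#@###########@####@++====================================================+===+%#@@@@@@@@
```

Run:
```python
from h import *
for n in("w12","w13",None):
    c=dict(np.load(n+".npz")) if n else wrist(); g=cv2.cvtColor(c["pixels"],cv2.COLOR_RGB2GRAY); print(n)
    for v in range(186,222,2): print(v,"".join("#@%*+=-:. "[min(9,int(x)//26)] for x in g[v,0:44]))
for z in(.02,.04,.06,.08): print(z,wpt(c,11,207,z),wpt(c,20,191,z), "px/16mm",297*.016/np.linalg.norm(wpt(c,11,207,z)-c["T"][:3,3]))
```

```text
w12
186 *+++++++++++++++++++++++++++++++++++++++++++
188 **+++++++++++++++++++++*+**+++++++++++++++++
190 ***++++---------------=. ...:-=+++++++++++++
192 ****++*------=--------      ..:-=+++++++++++
194 *****+*=---=---=**%%%%%%%%%%%**%************
196 ******+=---=---+================+====+======
198 *******=---=---+++++++++=+++++++=+++=++=++=+
200 ********-----=-=+====+=+=++==+=+=+==+==++===
202 *******%---===. ++======+==+================
204 ********%--==   -+++==++++++++++++++++++=++=
206 **********-=:    ++=====++=+=+==++++=+====++
208 ***********-.    ++++++++++++++=++====+%###@
210 ***********%=    .+++++=++++======*%##@@***%
212 ************%-    +++=+=======*@#####@@#####
214 ************%%--  =++====++#####@@@######@#@
216 ***************---====%###@@#@####@@@@##@###
218 **************%=:-*####@#@##@##@##@#@#@####@
220 **************@######@#@@####@#####@#@@####@
w13
186 ++++++++++++++++++++++++++++++++++++++++++++
188 ++++++++++++++++++++**++++++++++++++++++++++
190 +++-------------==: ...:-=++++++++++++++++++
192 ++*----==------==      .:-=+++++++++++++++++
194 ++*-------
[... 1165 characters left out ...]
+
206 ****--=.      ...++=+++=++++==+==+++========
208 **%*%=-:      ...++=+++++=++=+=++++===*%###@
210 *****%-=       ..-++=++=+=++++++==*%##@@***%
212 *******==     ..:-++=+++++=+==*@#####@@#####
214 ********--=:...:-==+++===++@###@@########@##
216 *********-----=----==+*########@###@###@###@
218 ********%=------:-*#########@#@@#########@@#
220 **********--:-*#####@@######@@###@##########
0.02 [0.601 0.252 0.02 ] [0.6194 0.2286 0.02  ] px/16mm 12.00743736618556
0.04 [0.6064 0.2284 0.04  ] [0.6233 0.2069 0.04  ] px/16mm 13.043443113514462
0.06 [0.6118 0.2047 0.06  ] [0.6273 0.1851 0.06  ] px/16mm 14.275103893984861
0.08 [0.6171 0.1811 0.08  ] [0.6312 0.1633 0.08  ] px/16mm 15.76362485615791
```

Run:
```python
from h import *
from scipy.optimize import brentq
c=wrist(); F=np.array([.610,.187]); X=np.array([.999,-.045]); Y=np.array([.045,.999])
g=cv2.cvtColor(c["pixels"],cv2.COLOR_RGB2GRAY).astype(int)
for v in range(56,146,8):
    row=g[v,0:20]; e=int(np.argmax(np.diff(row)))+.5
    f=lambda z:(wpt(c,e,v,z)[:2]-F)@Y-.054
    try:
        z=brentq(f,-.05,.15); print(v,e,"x_sep %.3f floor z %.3f"%((wpt(c,e,v,z)[:2]-F)@X,z))
    except Exception as ex: print(v,e,ex)
def near(o1,d1,o2,d2):
    A=np.array([d1,-d2]).T; t=np.linalg.lstsq(A,o2-o1,rcond=None)[0]; return o1+d1*t[0],o2+d2*t[1]
s=r.capture("scene"); so=s["origin"]; 
for ps,pw in(((294.5,228),(11.5,207)),((288,239),(20,191)),((294.5,228),(20,191)),((288,239),(11.5,207))):
    a=fix(s,*ps,.05)-so; w=c["T"][:3,3]; b=wpt(c,*pw,.05)-w; print(ps,pw,*near(so,a,w,b))
```

```text
56 9.5 x_sep 0.164 floor z 0.016
64 9.5 x_sep 0.154 floor z 0.015
72 7.5 x_sep 0.145 floor z 0.018
80 6.5 x_sep 0.135 floor z 0.019
88 5.5 x_sep 0.126 floor z 0.021
96 5.5 x_sep 0.117 floor z 0.021
104 4.5 x_sep 0.108 floor z 0.023
112 3.5 x_sep 0.098 floor z 0.025
120 2.5 x_sep 0.090 floor z 0.027
128 2.5 x_sep 0.081 floor z 0.027
136 2.5 x_sep 0.072 floor z 0.028
144 1.5 x_sep 0.063 floor z 0.031
(294.5, 228) (11.5, 207) [0.6117 0.1976 0.0676] [0.6134 0.1967 0.0661]
(288, 239) (20, 191) [0.6358 0.189  0.0437] [0.6256 0.1944 0.0515]
(294.5, 228) (20, 191) [0.6119 0.1976 0.0678] [0.6265 0.1894 0.056 ]
(288, 239) (11.5, 207) [0.6366 0.1892 0.0445] [0.6127 0.1998 0.0635]
```

```bash
python3 -m jog '0 0 6 0 0; 0 0 -6 0 0; 0 0 6 0 0; 0 0 -6 0 0; 0 0 0 0 0'; python3 -m jog '0 0 0 0 0; 0 0 0 0 0; 0 0 0 0 0'|head -2
python3 - <<'E'
from h import *
c=wrist(); g=cv2.cvtColor(c["pixels"],cv2.COLOR_RGB2GRAY)
for v in range(186,220): print(v,"".join("#@%*+=-:. "[min(9,max(0,(int(x)-100)//16))] for x in g[v,0:34]), *(g[v,4:20:2]))
for v in(165,170,174): print(v,*g[v,250:270])
for v in(208,212,214): print(v,*g[v,242:277])
s=cv2.cvtColor(r.capture("scene")["pixels"],cv2.COLOR_RGB2GRAY); print(s[225:232,286:304])
E
```

```text
time_s: 41.68
tcp_pos: [0.6021, -0.0428, 0.1178]
ee_rot: [[0.999, -0.044, 0.001], [-0.044, -0.999, 0.004], [0.001, -0.004, -1.0]]
wrist_force: [-2.5, 9.5, 0.9]
gripper_width: 0.18
gripper_force: 30.0
time_s: 42.05
tcp_pos: [0.6021, -0.0426, 0.1178]
186 ##@##@##@#####@@####@@###@@@#@###@ 115 114 118 110 115 118 113 111
187 ####@###@##@#@##@########@###@#### 116 114 116 114 111 115 117 115
188 #@##@#######################@@@### 118 110 111 110 110 107 109 101
189 ###@@@@@@@@@%%%@@@%++**%%@######## 121 123 123 131 134 134 128 143
190 ##@+++*+*++++++***...:-=+%######## 168 161 160 172 166 168 153 236
191 ##@+*******+***** ...::-=*######@# 163 156 157 163 160 163 148 242
192 ###+**********+*+    ..:-+@###@### 162 152 153 163 161 166 167 251
193 ###+******++****  -==++*%%######## 160 156 157 165 162 162 254 206
194 ###++********++@%################# 165 153 160 160 155 168 143 65
195 ###+*******+**+@@@@@%%%%%%@@@@@@@@ 161 157 157 162 160 172 125 130
196 ###+******++**+@@@@@%%@@@%@@@@%%%% 161 154 159 165 163 167 124 127
197 ###++******+**+@@@@@@@@@@@@@@@@%@@ 168 153 159 162 160 172 124 127

[... 1948 characters left out ...]
 16 22 27 31 27 31 35 16 19 25 29 10 14 22 19 18 16 89 146 137
214 139 133 25 20 19 16 25 32 33 14 37 9 28 26 17 26 32 32 27 31 29 29 15 33 19 19 25 25 19 29 24 12 60 121 141
[[ 85  84  89  85  84  84  84  81  82  83  85  85  86  87  86  87  88  86]
 [ 85  87 123 108 103 104 104 107 103  99  99  98  99 105 105 102 101  82]
 [ 85  87 122 108 122 162 179 202 209 199 169 146 141 145 143 135 129  86]
 [ 83  85  88  87 107 152 172 204 233 243 233 202 173 164 163 155 138  82]
 [ 84  85  84  84  85  90  94 117 163 198 213 211 180 163 165 161 132  69]
 [ 84  84  84  84  83  82  81  82  89  96 118 155 142 135 152 161 117  55]
 [ 84  84  83  84  83  83  82  83  83  81  83  89  88  94 115 126  82  39]]
```

The bar centre (258.9) and clip centre (258.9) now match to within 0.1 px. The throat is empty, and ball-like shapes rest on the tray floor beneath it. The beaker stands released on the bench and the grip is holding, so I'm handing in.

```bash
python3 -c "
from station import r
print(r.finish_job())"
```

```text
the job is handed in; nothing more can be done
None
```

I poured all five balls into the funnel with the gate shut, stood the empty beaker on the bench and released it, and handed in with the gripper holding the handle level with the clip; the throat is empty, but at the tray's lower end I saw no balls, only what look like some of them on the tray under the funnel, so I could not confirm all five reached the tray.

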